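Load the vibrating table with nested loaf tins

ROBOT

A 7-joint arm with a two-finger parallel gripper is mounted at the origin on the work surface. World frame = base frame: x ahead of the robot, y to its left, z up, the work surface at z = 0. Lengths are in m, angles in rad, forces in N, time in s.
With the tool pointing down it reaches from about 0.425 to 0.875 m from the base axis. Payload 4.7 kg.
Tool frame: the origin (TCP) lies between the finger pads; the fingertips stand 22 mm ahead of it and the grasp point (between the pads) lies 3 mm ahead of it; x points along the fingers, y is the direction in which the jaws open and shut, and the axes are right-handed (so a half turn about x gives the same grasp; the last joint's range is limited). The gripper opens to 87 mm and grips with 3 to 60 N. Pads are 19 mm wide; open, the fingers measure 117 mm over their backs; the gripper's body (75 mm by 190 mm) begins 51 mm behind the grasp point.
Start: joints at [1.134, 0.321, -0.07, 1.45, 0.023, 1.371, -0.057], TCP at [0.283, -0.585, 0.245] pointing down, gripper open.
Joint ranges: [-2.86, 2.86], [-0.3, 2.09], [-1.38, 1.24], [0.06, 2.45], [-1.56, 4.7], [0.09, 2.05], [-2.69, 2.69]. Speed limits (rad/s): [2.57, 2.57, 3.14, 3.14, 3.14, 3.14, 3.14].

INTERFACE

Orientations are given as a unit quaternion [x, y, z, w].
In Python, from workcell import readout, get_image, calibration, r, search_frame, silhouettes, spot_point gives the robot as it stands.
- The arm moves only by the tool move_arm, never from a script. Its argument "motion" is a list of rows, each an object with "fingers": the closure, from -1 (fully open) to 1 (shut); "linear": the shift along the tool's x, y, z as a fraction of full scale, a list of three; "rotation": the turn, a rotation vector about the tool's x, y, z as a fraction of full scale, a list of three. In form: [{"fingers": fingers, "linear": [tx, ty, tz], "rotation": [ax, ay, az]}, ...]. A call has 1 to 5 rows; each row is the pose to reach, as a shift and turn from the pose commanded when the call began, along the tool's axes at that moment, turning the shorter way round; what a row does not reach only later rows make up. Full scale, the value 1, is 50 cm for a shift and pi rad for a turn. A row lasts 1/10 s, in which the tool goes at most 50 mm and 8.59 degrees, less where a joint would pass 70% of its speed; a pose out of reach is approached as far as the arm can. A call with a number of a shift or a turn outside -1 to 1 is refused whole. A call with a gripper value outside its range is refused whole. The fingers move at their own pace and stop on an object; the grip force is fixed at half the most. Time passes only in rows, so rows that repeat a pose let the fingers close. It gives the time, the measured TCP pose, the force and the opening at its end, in the units of the state.
- readout.read_state(): the state, without advancing time (a new reading comes with each control period).
- get_image(name): name is "scene" or "top" or "wrist"; returns the picture (400x640x3 uint8, red, green, blue); there is no depth.
- calibration(name): a dict with "fx", "fy", "cx", "cy" (pixels), "world_to_cam" (4x4, takes a point from world to camera coordinates). Camera axes: x right, y up, looking along -z (the intrinsics and any distortion apply to the point x, -y, -z); pixel columns grow to the right and rows downward; lengths in m; the calibration is good to about 2 mm. A picture is of the moment at which its call begins: read the wrist's pose just before it. calibration takes no time and is no camera call; for the wrist camera it gives the pose at the moment of the call.
- r.sign_off(): hands the job in, once; it reports no verdict.
Trained networks look in the newest picture that a camera, given by its name, has taken for a name from the list of things; names that differ only in an ending like _2 or _b are one class to them, and where a whole thing is asked for, a point or a joint stands for the part that bears it (a point fixed in the world has none). Each returns a list of dicts, best first, with "p" (0 to 1); they miss things now and then, are a little off and sometimes report something else, mostly with a low value. They report only what shows in the picture. A call takes as long as a camera call. They do not tell look-alikes from the thing itself.
- search_frame(camera, name): "position" ([column, row] in pixels, amid what is visible of it).
- silhouettes(camera, name): "mask" (400x640 bool, what is visible of it) and "position" ([column, row] in pixels, amid what is visible of it).
- spot_point(camera, name): "position" ([column, row] in pixels: a listed point, or the origin of a listed thing).
The state is a dict: "t": time; "q": joint angles; "joint_velocities": joint speeds; "effort": joint torques, N m; "tcp_pos": TCP position; "ee_rot": TCP orientation; "ft_force": force on the tool from outside, world axes, zero at the start; "ft_torque": the same for the moment, N m; "opening": finger opening in m.
Only numpy, scipy, OpenCV 4.12 (cv2) and the standard library are available. Lean on these libraries where they do the work, as an engineer would, in place of code of your own. Each camera call takes 0.05 s, during which the arm holds its last target. There are 200 camera calls.

TASK

Get the vibrating table ready: take every loaf tin, those nested in the two stacks as well as any odd one on the bench, and stand them all upright side by side on the deck inside the rail, none left inside another. When all are on the deck, swing the rail's door shut until it clicks fully home on its catch. Leave the carton, jar, spatula and bowl where they are.

Things in the scene. Friction and masses are not known exactly. Their poses are not given: they have to be found in the camera images.
- tin_a1_mid (a point): cast-aluminium loaf tin, all alike, open on top; point at its centre, half-way up. 90 mm long (own x), 64 wide (own y), 45 high (own z), 250 g. Walls flare 11 deg, foot 72 x 41 mm; the rim is an upright band 10 mm deep: grip it across the width. Lowest of stack A, wedged in a fixed wooden cradle (112 x 70, 26 mm high), underside 6 mm above the bench.
- tin_a2_mid (a point): cast-aluminium loaf tin, all alike, open on top; point at its centre, half-way up. 90 mm long (own x), 64 wide (own y), 45 high (own z), 250 g. Walls flare 11 deg, foot 72 x 41 mm; the rim is an upright band 10 mm deep: grip it across the width. Nested in tin_a1, 25 mm higher, held by friction (a few N to pull straight up).
- tin_a3_mid (a point): cast-aluminium loaf tin, all alike, open on top; point at its centre, half-way up. 90 mm long (own x), 64 wide (own y), 45 high (own z), 250 g. Walls flare 11 deg, foot 72 x 41 mm; the rim is an upright band 10 mm deep: grip it across the width. Nested in tin_a2, 25 mm higher; may be absent.
- tin_b1_mid (a point): cast-aluminium loaf tin, all alike, open on top; point at its centre, half-way up. 90 mm long (own x), 64 wide (own y), 45 high (own z), 250 g. Walls flare 11 deg, foot 72 x 41 mm; the rim is an upright band 10 mm deep: grip it across the width. Lowest of stack B, wedged in a like cradle, underside 6 mm above the bench.
- tin_b2_mid (a point): cast-aluminium loaf tin, all alike, open on top; point at its centre, half-way up. 90 mm long (own x), 64 wide (own y), 45 high (own z), 250 g. Walls flare 11 deg, foot 72 x 41 mm; the rim is an upright band 10 mm deep: grip it across the width. Nested in tin_b1, 25 mm higher; may be absent.
- tin_c_mid (a point): cast-aluminium loaf tin, all alike, open on top; point at its centre, half-way up. 90 mm long (own x), 64 wide (own y), 45 high (own z), 250 g. Walls flare 11 deg, foot 72 x 41 mm; the rim is an upright band 10 mm deep: grip it across the width. Stands alone on the bench; may be absent.
- pen: bench-top vibrating table, fixed: steel deck with a rail round it. Origin under its centre, on the bench. Deck 30 mm above the bench, clear floor 230 mm (own x) by 320 mm (own y); rail 10 mm thick, top 80 mm above the bench. Door in the right side (own -y), motor box 66 mm high outside on +x.
- door (a joint): angle of the rail's door, rad: 0 = shut and seated on the catch, up to 1.7 as it swings outwards (away from the deck) about an upright hinge. Stays where left (light friction). From 0.08 rad it rides on a sprung ball catch: about 8 N at the free edge pushes it past, then it seats at 0 against a stop.
- door_hinge (a point): point on the door's upright hinge, at the near right corner of the vibrating table (own -x, -y), 55 mm above the bench.
- door_push (a point): point on the door's outer face, 145 mm from the hinge, 55 mm above the bench; own x runs from hinge to free edge, own +y is the way to push it shut. Door 178 mm long, 10 mm thick, from 32 to 78 mm above the bench.
- carton: bystander: upright cardboard carton 70 x 130 x 170 mm; origin under its centre.
- jar: bystander: amber glass jar, 70 mm across, 100 mm high; origin under its centre.
- spatula: bystander: spatula lying on the bench; origin on its underside.
- bowl: bystander: steel bowl 140 mm across, 60 mm high; origin under its centre.
Not all that is in view belongs to the job. Leave any green look-alike of the part that bears tin_b1_mid alone.

How it is judged:
By the outcome, as a careful person would: the job done as asked, in the order asked, and still so for the second after the job is handed in, with the robot touching nothing.
Of tin_a3, tin_b2, tin_c only 1 to 3 are there at a start; the rules pass over those that are not, and their reading is None.
At some moment in a run one of tin_c may be knocked a few centimetres aside while the robot is not near it.
Once in a run the grip may slacken for a moment while it holds something.
It also fails if it takes over 210 s, if anything falls off the work surface, if the arm or the gripper's body presses on something with over 40 N, if the wrist force passes 120 N, or if a joint passes its speed limit or range.

## Working session

There is one attempt and no reset: what is moved stays moved. The work goes in short steps, Python scripts to look and compute and a tool call to move; the robot and the scene stay as the last step left them, time stands still between calls to the robot, and variables do not carry over. Pictures are saved under pics/ and viewed, about 12 in all and at most 16, crops included, and the job is handed in when it is done.

Besides the shell and the picture viewer there is one more tool, called by a JSON object that holds its "fn" and its "kwargs", one argument or row to a line. move_arm: Moves the arm, as the interface text tells. Its arguments: {"type":"object","properties":{"motion":{"type":"array","items":{"type":"object","properties":{"fingers":{"type":"number"},"linear":{"type":"array","items":{"type":"number"}},"rotation":{"type":"array","items":{"type":"number"}}}}}},"required":["motion"]}

```bash
mkdir -p pics; ls
python3 - <<'E'
from workcell import *
import cv2
s=readout.read_state(); print({k:s[k] for k in('t','tcp_pos','ee_rot','opening')})
for c in ('scene','top'):
    im=get_image(c); cv2.imwrite(f'pics/{c}0.png',im[:,:,::-1])
    print(c,calibration(c))
    for n in ('tin_a1_mid','door_push','door_hinge','pen'):
        print(n,[(x['position'],round(x['p'],2)) for x in spot_point(c,n)])
E
```

```text
pics
{'t': 0.0, 'tcp_pos': array([ 0.28292763, -0.58464134,  0.24347028]), 'ee_rot': array([-0.68902985, -0.15868076,  0.68940696, -0.15740498]), 'opening': 0.08708032562372316}
scene {'fx': 478.01187710696644, 'fy': 478.01187710696644, 'cx': 320.8394348477448, 'cy': 206.15082744828865, 'world_to_cam': array([[ 0.80420577,  0.59429336, -0.00827515, -0.43478857],
       [-0.44939926,  0.61712695,  0.64590606,  0.1792807 ],
       [ 0.38896451, -0.51572253,  0.76337205, -1.53481761],
       [ 0.        ,  0.        ,  0.        ,  1.        ]])}
tin_a1_mid [([299.5, 242.0], 0.66), ([245.5, 330.8], 0.55)]
door_push [([298.9, 243.0], 0.78)]
door_hinge [([298.3, 201.2], 0.58)]
pen [([364.4, 195.2], 0.62), ([404.1, 270.7], 0.53)]
top {'fx': 402.56462647935246, 'fy': 402.56462647935246, 'cx': 314.06829783617866, 'cy': 199.3650509821094, 'world_to_cam': array([[ 0.00259842, -0.99998019,  0.0057336 ,  0.03108095],
       [ 0.99863489,  0.00289396,  0.05215348, -0.53164415],
       [-0.05216904,  0.00559025,  0.99862262, -1.41821938],
       [ 0.        ,  0.        ,  0.        ,  1.        ]])}
tin_a1_mid [([420.1, 180.4], 0.42)]
door_push [([354.7, 195.4], 0.66)]
door_hinge [([321.3, 220.4], 0.45)]
pen [([275.3, 191.0], 0.87)]
```

View pics/scene0.png

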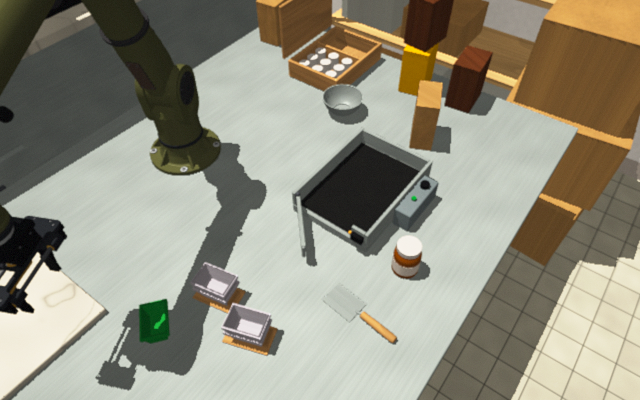

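View pics/top0.png

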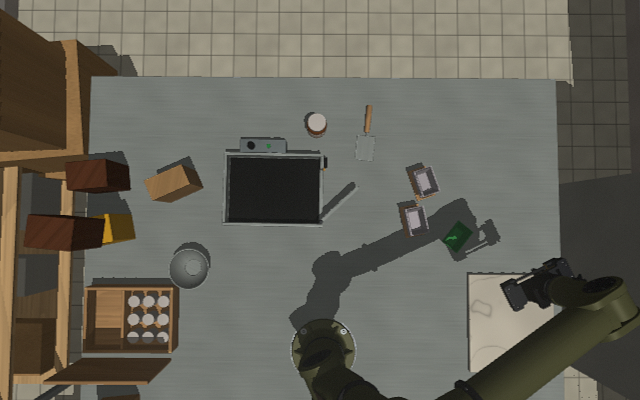

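The scene shows two violet-grey tin stacks in cradles (scene ~(216,283) and (247,325)). A green decoy is at (155,322), and the pen door is open. The top view has the stacks at (413,217) and (423,181). No loose tin is obvious yet.

```bash
cat > h.py <<'E'
from workcell import *
import numpy as np, cv2
from scipy.spatial.transform import Rotation as R
def px2w(c,uv,z,cal=None):
    k=cal or calibration(c); M=np.array(k['world_to_cam']); Rm,t=M[:3,:3],M[:3,3]
    d=Rm.T@np.array([(uv[0]-k['cx'])/k['fx'],-(uv[1]-k['cy'])/k['fy'],-1]); o=-Rm.T@t
    return o+d*(z-o[2])/d[2]
def w2px(c,p,cal=None):
    k=cal or calibration(c); M=np.array(k['world_to_cam']); q=M[:3,:3]@np.array(p)+M[:3,3]
    return np.array([k['cx']+k['fx']*q[0]/-q[2],k['cy']+k['fy']*q[1]/q[2]])
def rel(p,quat=None,yaw=None):
    """fractional linear/rotation to bring tool to TCP p, pointing down with jaw axis (tool y) at world yaw"""
    s=readout.read_state(); R0=R.from_quat(s['ee_rot'])
    lin=R0.inv().apply(np.array(p)-s['tcp_pos'])/.5
    rot=[0,0,0]
    if yaw is not None:
        best=None
        for a in (yaw,yaw+np.pi):
            y=np.array([np.cos(a),np.sin(a),0]);x=np.array([0,0,-1.]);z=np.cross(x,y)
            rv=(R0.inv()*R.from_matrix(np.c_[x,y,z])).as_rotvec()
            if best is None or np.linalg.norm(rv)<np.linalg.norm(best): best=rv
        rot=best/np.pi
    return np.round(lin,4),np.round(rot,4)
E
python3 - <<'E'
from h import *
im=get_image('top');a=cv2.resize(im[150:260,380:490],(440,440),interpolation=cv2.INTER_CUBIC)
im=get_image('scene');b=cv2.resize(im[250:360,180:290],(440,440),interpolation=cv2.INTER_CUBIC)
cv2.imwrite('pics/crop.png',np.hstack([a[:,:400],b[:,:400]])[:,:,::-1])
for z in(.076,.101): print(px2w('top',(413,217),z),px2w('top',(424,180),z))
for uv in [(224,153),(324,153),(322,225),(224,224)]: print('rail',px2w('top',uv,.08))
print('doorend',px2w('top',(357,185),.078))
for n in('tin_a1_mid','door','pen'):
  for c in('top','scene'):
    print(n,c,[(x['position'],round(x['p'],2),x['mask'].sum()) for x in silhouettes(c,n)])
s=readout.read_state();print(R.from_quat(s['ee_rot']).as_matrix())
k=calibration('wrist');print(k)
E
```

```text
[ 0.46925036 -0.30358416  0.076     ] [ 0.59564315 -0.34251059  0.076     ]
[ 0.46902372 -0.29729436  0.101     ] [ 0.59310639 -0.33550932  0.101     ]
rail [0.6854632  0.34033546 0.08      ]
rail [ 6.86678246e-01 -5.78005359e-04  8.00000000e-02]
rail [0.44136963 0.00586457 0.08      ]
rail [0.4439019  0.33689249 0.08      ]
doorend [ 0.57761815 -0.1131941   0.078     ]
tin_a1_mid top [([418.3, 185.3], 0.39, np.int64(52))]
tin_a1_mid scene [([245.8, 337.5], 0.83, np.int64(288)), ([246.2, 321.9], 0.4, np.int64(1167))]
door top [([341.5, 204.8], 0.49, np.int64(135))]
door scene [([300.8, 224.4], 0.51, np.int64(298)), ([347.4, 306.6], 0.33, np.int64(1234))]
pen top [([272.8, 186.7], 0.79, np.int64(7966))]
pen scene [([367.4, 191.6], 0.89, np.int64(10869))]
[[ 2.08303506e-05  4.35663030e-01 -9.00109840e-01]
 [-1.60157634e-04 -9.00109827e-01 -4.35663028e-01]
 [-9.99999987e-01  1.53234476e-04  5.10251567e-05]]
{'fx': 358.0546267071091, 'fy': 358.0546267071091, 'cx': 319.51374860977415, 'cy': 197.2385268253642, 'world_to_cam': array([[ 4.36084821e-01, -8.99905082e-01,  9.34097911e-04,
        -6.49989740e-01],
       [ 8.67000098e-01,  4.19860824e-01, -2.68379802e-01,
         3.37498994e-02],
       [ 2.41124156e-01,  1.17846221e-01,  9.63312727e-01,
        -3.89495239e-01],
       [ 0.00000000e+00,  0.00000000e+00,  0.00000000e+00,
         1.00000000e+00]])}
```

View pics/crop.png

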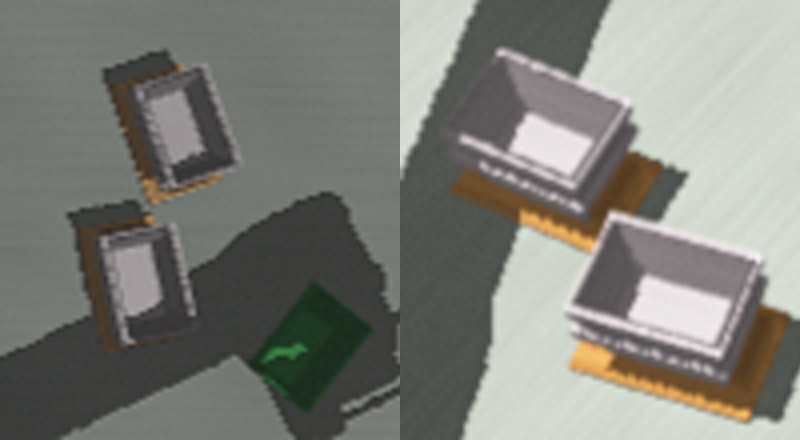

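```bash
cat >> h.py <<'E'
def tri(uv1,uv2,c1='top',c2='scene'):
    A=[];b=[]
    for c,uv in((c1,uv1),(c2,uv2)):
        o=px2w(c,uv,2.);d=px2w(c,uv,0.)-o;d/=np.linalg.norm(d);P=np.eye(3)-np.outer(d,d);A.append(P);b.append(P@o)
    x=np.linalg.lstsq(np.vstack(A),np.hstack(b),rcond=None)[0];return x,np.linalg.norm(np.vstack(A)@x-np.hstack(b))
E
python3 - <<'E'
from h import *
print('near',tri((416.8,221.2),(214.9,279.5)));print('far',tri((426.5,181.5),(246.7,321.1)))
k=calibration('wrist');M=k['world_to_cam'];print('cam',-M[:3,:3].T@M[:3,3])
for nm,cs in(('near',[(98,240),(178,222),(197,330),(118,345)]),('far',[(133,85),(205,65),(240,165),(165,190)])):
    P=[px2w('top',(380+u/4,150+v/4),.1)[:2] for u,v in cs]
    for i in range(4): d=P[i]-P[i-1];print(nm,np.round(np.linalg.norm(d),3),np.round(np.degrees(np.arctan2(d[1],d[0])),1))
print(rel([.50,-.32,.30],yaw=np.radians(0)),rel([.50,-.32,.30],yaw=np.radians(-75)))
E
```

```text
near (array([ 0.45696218, -0.31565716,  0.07103487]), np.float64(0.0038831690559771345))
far (array([ 0.59226534, -0.35090659,  0.07177806]), np.float64(0.002611242324322647))
cam [ 0.3481062  -0.55319879  0.38487067]
near 0.089 10.3
near 0.069 -77.2
near 0.091 -170.7
near 0.067 100.8
far 0.092 16.4
far 0.063 -74.3
far 0.089 -161.4
far 0.067 108.5
(array([-0.1108, -0.2883, -0.6213]), array([-0.3565,  0.    , -0.    ])) (array([-0.1108, -0.2883, -0.6213]), array([ 0.0602,  0.    , -0.0001]))
```

{"fn": "move_arm", "kwargs": {
  "motion": [
    {"fingers": -1,"linear": [-0.055,-0.145,-0.31],"rotation": [0.06,0,0]},
    {"fingers": -1,"linear": [-0.055,-0.145,-0.31],"rotation": [0.06,0,0]},
    {"fingers": -1,"linear": [-0.055,-0.145,-0.31],"rotation": [0.06,0,0]},
    {"fingers": -1,"linear": [-0.055,-0.145,-0.31],"rotation": [0.06,0,0]}
  ]
}}

```text
t: 1.3
tcp_pos: [0.3956, -0.4476, 0.2733]
ee_rot: [0.702, 0.095, -0.7, 0.095]
ft_force: [0.9, -0.6, 0.3]
opening: 0.0867
```

Run:
```python
from h import *
print(rel([.43,-.32,.30],yaw=np.radians(-77)))
```

```text
(array([-0.0529, -0.2277, -0.1344]), array([ 0.0134, -0.001 , -0.    ]))
```

{"fn": "move_arm", "kwargs": {
  "motion": [
    {"fingers": -1,"linear": [-0.053,-0.228,-0.134],"rotation": [0.013,-0.001,0]},
    {"fingers": -1,"linear": [-0.053,-0.228,-0.134],"rotation": [0.013,-0.001,0]},
    {"fingers": -1,"linear": [-0.053,-0.228,-0.134],"rotation": [0.013,-0.001,0]},
    {"fingers": -1,"linear": [-0.053,-0.228,-0.134],"rotation": [0.013,-0.001,0]}
  ]
}}

```text
t: 1.7
tcp_pos: [0.4297, -0.319, 0.3006]
ee_rot: [0.703, 0.081, -0.702, 0.082]
ft_force: [0.3, -0.9, -0.2]
opening: 0.0869
```

Run:
```python
from h import *
k=calibration('wrist');im=get_image('wrist');print(k['world_to_cam'].tolist())
s=readout.read_state();print(s['tcp_pos'],s['ee_rot'])
cv2.imwrite('pics/w1.png',im[:,:,::-1])
im=get_image('top');cv2.imwrite('pics/top1.png',im[:,:,::-1])
```

```text
[[0.2294918481254943, -0.973309080396892, 0.0017104563429086014, -0.40954622001262336], [0.9378554587660078, 0.22066172699546316, -0.2678349131502094, -0.2840543797440011], [0.26030872076583533, 0.06307009002955064, 0.9634633016555009, -0.5358522639484695], [0.0, 0.0, 0.0, 1.0]]
[ 0.42791989 -0.32227475  0.29985176] [-0.70208007 -0.07934878  0.703031   -0.08083793]
```

View pics/w1.png

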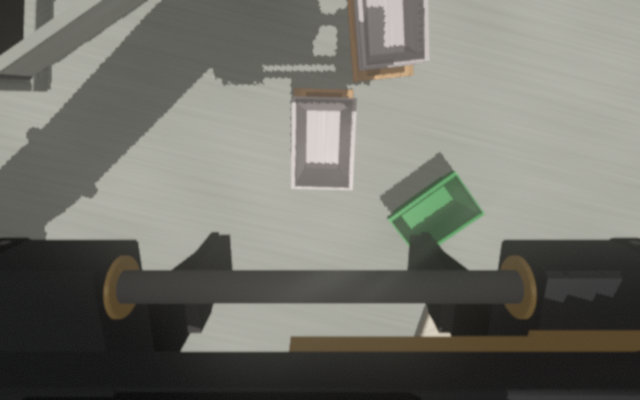

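View pics/top1.png

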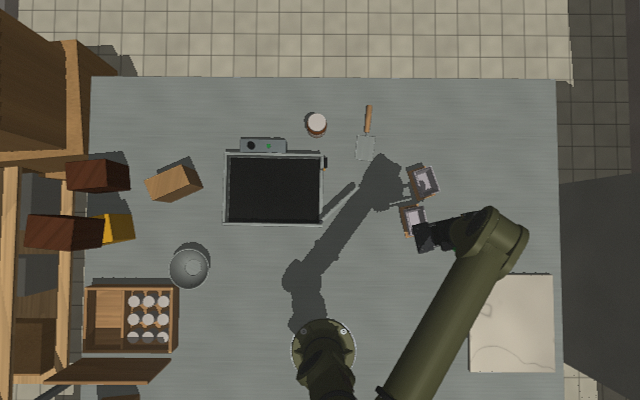

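The wrist view shows the near stack's rim at (293,97)–(352,189), aligned with the tool. The far stack's near corner is at (363,68), turned about 7°. The top view shows no loose tin, so I expect four tins.

Run:
```python
from h import *
P=np.array([px2w('wrist',u,.075) for u in[(293,97),(353,97),(352,189),(291,189)]])
c=P.mean(0);print(c,np.diff(P[[0,1,2,3,0]],axis=0))
d=P[1]-P[0]+P[2]-P[3];y=np.arctan2(d[1],d[0]);print(np.degrees(y))
# far: bottom edge mid + 45mm along long axis
a,b=px2w('wrist',(363,68),.075),px2w('wrist',(428,60),.075);w=(b-a)/np.linalg.norm(b-a);print('far',(a+b)/2+.045*np.array([-w[1],w[0],0]),np.degrees(np.arctan2(w[1],w[0])))
print(rel([c[0],c[1],.15],yaw=y))
```

```text
[ 0.45235326 -0.32188949  0.075     ] [[ 0.01304645 -0.05731027  0.        ]
 [-0.09042894 -0.02192721  0.        ]
 [-0.01417768  0.06245993  0.        ]
 [ 0.09156017  0.01677755  0.        ]]
-77.19408247815375
far [ 0.58528388 -0.3579511   0.075     ] -70.52138181805208
(array([ 0.2982,  0.0061, -0.0522]), array([-0.    ,  0.0009, -0.0005]))
```

{"fn": "move_arm", "kwargs": {
  "motion": [
    {"fingers": -1,"linear": [0.3,0.006,-0.05],"rotation": [0,0,0]},
    {"fingers": -1,"linear": [0.3,0.006,-0.05],"rotation": [0,0,0]},
    {"fingers": -1,"linear": [0.3,0.006,-0.05],"rotation": [0,0,0]},
    {"fingers": -1,"linear": [0.3,0.006,-0.05],"rotation": [0,0,0]}
  ]
}}

```text
t: 2.2
tcp_pos: [0.4464, -0.3208, 0.1411]
ee_rot: [-0.698, -0.081, 0.707, -0.075]
ft_force: [-1.3, 0.2, 0.6]
opening: 0.0869
```

Run:
```python
from h import *
im=get_image('wrist');s=readout.read_state();print(s['tcp_pos'],s['ee_rot'])
tp=s['tcp_pos'];y=np.radians(-77);w=np.array([np.cos(y),np.sin(y),0]);l=np.array([-w[1],w[0],0])
im=im.copy()
for a,b in((1,1),(1,-1),(-1,-1),(-1,1)):
    p=np.array([.4524,-.3219,.075])+a*.032*w+b*.045*l; uv=w2px('wrist',p); print(uv); cv2.circle(im,tuple(int(round(q)) for q in uv),3,(255,0,0),1)
cv2.imwrite('pics/w2.png',im[:,:,::-1])
```

```text
[ 0.44801977 -0.32216723  0.14472515] [-0.69948734 -0.07935081  0.70616787 -0.07581451]
[375.99206089 137.1008567 ]
[370.86442872 276.72183608]
[272.4015539 277.0570715]
[265.7348576  137.77123667]
```

View pics/w2.png

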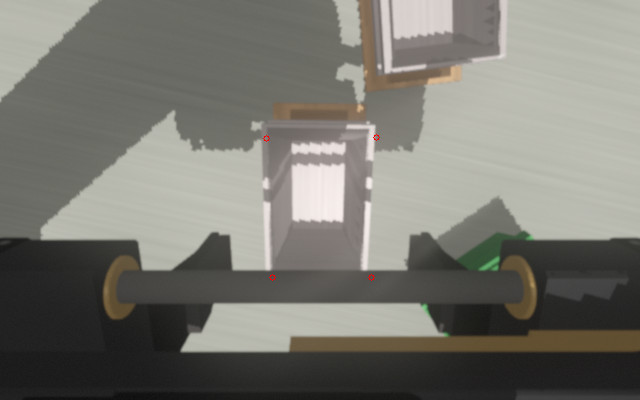

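The red marks show the rim really lies about 8 mm further along its length than I had it: its far edge is at row 123, not 137. It is within 1 mm across the width.

Run:
```python
from h import *
print(rel([.459,-.318,.074],yaw=np.radians(-77)),readout.read_state()['tcp_pos'])
```

```text
(array([ 0.1413, -0.0025, -0.0245]), array([-0.0022,  0.0028,  0.0019])) [ 0.44801977 -0.32216723  0.14472515]
```

{"fn": "move_arm", "kwargs": {
  "motion": [
    {"fingers": -1,"linear": [0.06,-0.003,-0.025],"rotation": [-0.002,0.003,0.002]},
    {"fingers": -1,"linear": [0.1,-0.003,-0.025],"rotation": [-0.002,0.003,0.002]},
    {"fingers": -1,"linear": [0.14,-0.003,-0.025],"rotation": [-0.002,0.003,0.002]},
    {"fingers": -1,"linear": [0.14,-0.003,-0.025],"rotation": [-0.002,0.003,0.002]},
    {"fingers": -1,"linear": [0.14,-0.003,-0.025],"rotation": [-0.002,0.003,0.002]}
  ]
}}

```text
t: 2.75
tcp_pos: [0.4632, -0.32, 0.0808]
ee_rot: [0.706, 0.077, -0.699, 0.083]
ft_force: [-0.7, -0.1, 0.4]
opening: 0.0869
```

{"fn": "move_arm", "kwargs": {
  "motion": [
    {"fingers": 1,"linear": [0,0,0],"rotation": [0,0,0]},
    {"fingers": 1,"linear": [0,0,0],"rotation": [0,0,0]},
    {"fingers": 1,"linear": [0,0,0],"rotation": [0,0,0]},
    {"fingers": 1,"linear": [0,0,0],"rotation": [0,0,0]},
    {"fingers": 1,"linear": [0,0,0],"rotation": [0,0,0]}
  ]
}}

```text
t: 3.25
tcp_pos: [0.4626, -0.3164, 0.0791]
ee_rot: [0.705, 0.079, -0.7, 0.082]
ft_force: [-1.8, 4.2, 6.3]
opening: 0.0636
```

{"fn": "move_arm", "kwargs": {
  "motion": [
    {"fingers": 1,"linear": [-0.01,0,0],"rotation": [0,0,0]},
    {"fingers": 1,"linear": [-0.03,0,0],"rotation": [0,0,0]},
    {"fingers": 1,"linear": [-0.06,0,0],"rotation": [0,0,0]},
    {"fingers": 1,"linear": [-0.12,0,0],"rotation": [0,0,0]},
    {"fingers": 1,"linear": [-0.2,0,0],"rotation": [0,0,0]}
  ]
}}

```text
t: 3.75
tcp_pos: [0.4605, -0.3174, 0.1788]
ee_rot: [0.704, 0.079, -0.701, 0.082]
ft_force: [0.3, -1.3, -1.6]
opening: 0.0639
```

Run:
```python
from h import *
s=readout.read_state();print(s['tcp_pos'],s['opening'],s['ft_force'])
im=get_image('wrist');b=get_image('scene')
cv2.imwrite('pics/w3.png',np.hstack([cv2.resize(im,(480,300)),cv2.resize(b[180:380,130:330],(300,300))])[:,:,::-1])
for n in [(.619,.25)]: print(rel([*n,.18],yaw=np.radians(-90)))
```

```text
[ 0.46054887 -0.31741566  0.17877423] 0.06391616837910323 [ 0.32361381 -1.33372177 -1.58017588]
(array([ 0.0032, -1.0417, -0.5568]), array([ 0.0724, -0.0051, -0.0046]))
```

View pics/w3.png

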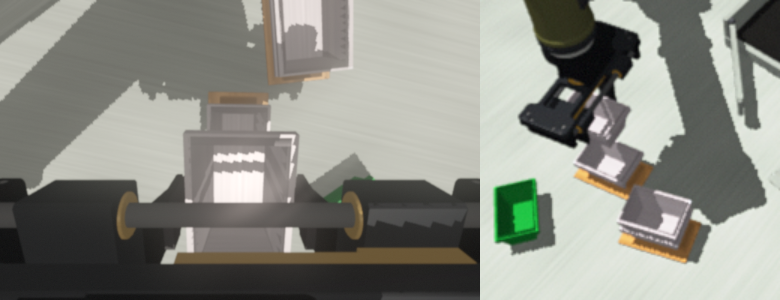

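The first tin is lifted clear, its lower neighbour stayed in the cradle, and the tin is level in the jaws.

{"fn": "move_arm", "kwargs": {
  "motion": [
    {"fingers": 1,"linear": [0,-0.08,-0.04],"rotation": [0.072,-0.005,-0.005]},
    {"fingers": 1,"linear": [0,-0.17,-0.09],"rotation": [0.072,-0.005,-0.005]},
    {"fingers": 1,"linear": [0,-0.26,-0.14],"rotation": [0.072,-0.005,-0.005]},
    {"fingers": 1,"linear": [0,-0.35,-0.19],"rotation": [0.072,-0.005,-0.005]},
    {"fingers": 1,"linear": [0,-0.4,-0.21],"rotation": [0.072,-0.005,-0.005]}
  ]
}}

```text
t: 4.35
tcp_pos: [0.5199, -0.0948, 0.1785]
ee_rot: [-0.704, -0.006, 0.71, 0.002]
ft_force: [-0.8, 0.3, -2.1]
opening: 0.0632
```

Run:
```python
from h import *
s=readout.read_state();print(s['tcp_pos'],s['opening'],s['q'])
print(rel([.619,.25,.18],yaw=np.radians(-90)))
```

```text
[ 0.51990328 -0.09477401  0.17852748] 0.06320007295362026 [ 0.51196392  0.13706106 -0.40525331  1.81864406  0.04802836  1.20648255
 -1.47257184]
(array([ 0.0023, -0.6884, -0.2021]), array([0.0018, 0.0026, 0.0032]))
```

{"fn": "move_arm", "kwargs": {
  "motion": [
    {"fingers": 1,"linear": [0,-0.09,-0.025],"rotation": [0,0,0]},
    {"fingers": 1,"linear": [0,-0.18,-0.05],"rotation": [0,0,0]},
    {"fingers": 1,"linear": [0,-0.27,-0.08],"rotation": [0,0,0]},
    {"fingers": 1,"linear": [0,-0.36,-0.11],"rotation": [0,0,0]},
    {"fingers": 1,"linear": [0,-0.44,-0.13],"rotation": [0,0,0]}
  ]
}}

```text
t: 4.85
tcp_pos: [0.5843, 0.1231, 0.1797]
ee_rot: [-0.704, -0.004, 0.71, 0.003]
ft_force: [0.9, 0.2, -2.5]
opening: 0.0636
```

{"fn": "move_arm", "kwargs": {
  "motion": [
    {"fingers": 1,"linear": [0,-0.09,-0.03],"rotation": [0,0,0]},
    {"fingers": 1,"linear": [0,-0.18,-0.05],"rotation": [0,0,0]},
    {"fingers": 1,"linear": [0,-0.24,-0.07],"rotation": [0,0,0]},
    {"fingers": 1,"linear": [0,-0.24,-0.07],"rotation": [0,0,0]},
    {"fingers": 1,"linear": [0,-0.24,-0.07],"rotation": [0,0,0]}
  ]
}}

```text
t: 5.35
tcp_pos: [0.6181, 0.2415, 0.1796]
ee_rot: [-0.703, -0.004, 0.711, 0.002]
ft_force: [-0.3, -0.9, -2.1]
opening: 0.0638
```

Run:
```python
from h import *
s=readout.read_state();print(s['tcp_pos'],s['opening'],s['ft_force'])
im=get_image('top');im2=get_image('wrist')
cv2.imwrite('pics/p1.png',np.hstack([cv2.resize(im[120:260,190:390],(400,280)),cv2.resize(im2,(400,280))])[:,:,::-1])
print(rel([.619,.25,.085],yaw=np.radians(-90)))
```

```text
[0.61812075 0.24148236 0.17963415] 0.06375570723889108 [-0.29786699 -0.86309383 -2.11195213]
(array([ 0.1895, -0.0208, -0.0025]), array([-0.0001,  0.0031,  0.0023]))
```

View pics/p1.png

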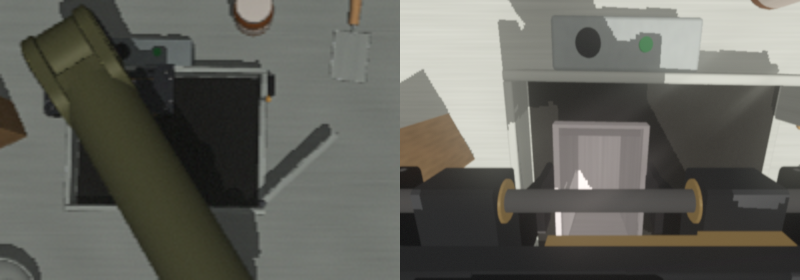

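The tin hangs level over the left part of the deck, and the left rail, far rail and motor box are clear of it.

{"fn": "move_arm", "kwargs": {
  "motion": [
    {"fingers": 1,"linear": [0.05,-0.015,-0.0025],"rotation": [0,0.003,0.002]},
    {"fingers": 1,"linear": [0.12,-0.015,-0.0025],"rotation": [0,0.003,0.002]},
    {"fingers": 1,"linear": [0.17,-0.015,-0.0025],"rotation": [0,0.003,0.002]},
    {"fingers": 1,"linear": [0.185,-0.015,-0.0025],"rotation": [0,0.003,0.002]},
    {"fingers": 1,"linear": [0.185,-0.015,-0.0025],"rotation": [0,0.003,0.002]}
  ]
}}

```text
t: 5.95
tcp_pos: [0.6184, 0.2473, 0.0865]
ee_rot: [-0.706, -0.0, 0.708, 0.001]
ft_force: [-0.6, -0.9, -2.9]
opening: 0.0637
```

{"fn": "move_arm", "kwargs": {
  "motion": [
    {"fingers": 1,"linear": [0.008,0,0],"rotation": [0,0,0]},
    {"fingers": 1,"linear": [0.008,0,0],"rotation": [0,0,0]},
    {"fingers": 1,"linear": [0.008,0,0],"rotation": [0,0,0]}
  ]
}}

```text
t: 6.25
tcp_pos: [0.6194, 0.2495, 0.0848]
ee_rot: [0.708, 0.002, -0.707, -0.001]
ft_force: [0.4, -0.2, -1.6]
opening: 0.0634
```

{"fn": "move_arm", "kwargs": {
  "motion": [
    {"fingers": 1,"linear": [0.006,0,0],"rotation": [0,0,0]},
    {"fingers": 1,"linear": [0.012,0,0],"rotation": [0,0,0]},
    {"fingers": 1,"linear": [0.012,0,0],"rotation": [0,0,0]}
  ]
}}

```text
t: 6.55
tcp_pos: [0.619, 0.2496, 0.0787]
ee_rot: [0.707, 0.002, -0.707, -0.0]
ft_force: [-1.9, -1.1, 4.6]
opening: 0.064
```

{"fn": "move_arm", "kwargs": {
  "motion": [
    {"fingers": -1,"linear": [0,0,0],"rotation": [0,0,0]},
    {"fingers": -1,"linear": [0,0,0],"rotation": [0,0,0]},
    {"fingers": -1,"linear": [0,0,0],"rotation": [0,0,0]},
    {"fingers": -1,"linear": [0,0,0],"rotation": [0,0,0]}
  ]
}}

```text
t: 6.95
tcp_pos: [0.6186, 0.2492, 0.0772]
ee_rot: [-0.707, -0.001, 0.707, 0.0]
ft_force: [-0.6, 0.9, -0.1]
opening: 0.0841
```

{"fn": "move_arm", "kwargs": {
  "motion": [
    {"fingers": -1,"linear": [-0.05,0,0],"rotation": [0,0,0]},
    {"fingers": -1,"linear": [-0.14,0,0],"rotation": [0,0,0]},
    {"fingers": -1,"linear": [-0.2,0,0],"rotation": [0,0,0]},
    {"fingers": -1,"linear": [-0.2,0,0],"rotation": [0,0,0]}
  ]
}}

```text
t: 7.35
tcp_pos: [0.6214, 0.2507, 0.1832]
ee_rot: [0.71, 0.003, -0.704, -0.002]
ft_force: [-0.1, 0.4, -0.2]
opening: 0.0867
```

Run:
```python
from h import *
s=readout.read_state();print(s['tcp_pos'],s['opening'])
print(rel([.45,-.32,.18],yaw=np.radians(-77)))
```

```text
[0.62139127 0.25067128 0.18323827] 0.08669212180340839
(array([-0.0035,  1.1409,  0.3445]), array([-0.0718, -0.0029,  0.0017]))
```

{"fn": "move_arm", "kwargs": {
  "motion": [
    {"fingers": -1,"linear": [0,0.09,0.03],"rotation": [0,0,0]},
    {"fingers": -1,"linear": [0,0.18,0.06],"rotation": [0,0,0]},
    {"fingers": -1,"linear": [0,0.27,0.085],"rotation": [0,0,0]},
    {"fingers": -1,"linear": [0,0.36,0.11],"rotation": [0,0,0]},
    {"fingers": -1,"linear": [0,0.45,0.14],"rotation": [0,0,0]}
  ]
}}

```text
t: 7.85
tcp_pos: [0.5481, 0.022, 0.1761]
ee_rot: [-0.707, -0.001, 0.707, 0.0]
ft_force: [1.0, -0.5, 0.3]
opening: 0.087
```

{"fn": "move_arm", "kwargs": {
  "motion": [
    {"fingers": -1,"linear": [0,0.09,0.03],"rotation": [-0.02,0,0]},
    {"fingers": -1,"linear": [0,0.18,0.06],"rotation": [-0.05,0,0]},
    {"fingers": -1,"linear": [0,0.27,0.085],"rotation": [-0.072,0,0]},
    {"fingers": -1,"linear": [0,0.36,0.11],"rotation": [-0.072,0,0]},
    {"fingers": -1,"linear": [0,0.45,0.14],"rotation": [-0.072,0,0]}
  ]
}}

```text
t: 8.35
tcp_pos: [0.4784, -0.2029, 0.1758]
ee_rot: [-0.702, -0.081, 0.703, -0.079]
ft_force: [0.8, -0.4, -0.8]
opening: 0.0872
```

Run:
```python
from h import *
s=readout.read_state();print(s['tcp_pos'],s['opening'])
print(rel([.458,-.318,.15],yaw=np.radians(-77)))
```

```text
[ 0.47838929 -0.20288709  0.17575954] 0.08723207911233924
(array([0.0509, 0.2152, 0.0917]), array([ 0.0003, -0.    ,  0.0009]))
```

{"fn": "move_arm", "kwargs": {
  "motion": [
    {"fingers": -1,"linear": [0,0.1,0.04],"rotation": [0,0,0]},
    {"fingers": -1,"linear": [0.03,0.18,0.08],"rotation": [0,0,0]},
    {"fingers": -1,"linear": [0.05,0.215,0.09],"rotation": [0,0,0.001]},
    {"fingers": -1,"linear": [0.05,0.215,0.09],"rotation": [0,0,0.001]},
    {"fingers": -1,"linear": [0.05,0.215,0.09],"rotation": [0,0,0.001]}
  ]
}}

```text
t: 8.85
tcp_pos: [0.4599, -0.3146, 0.1501]
ee_rot: [-0.702, -0.081, 0.703, -0.08]
ft_force: [-0.2, 0.1, 0.5]
opening: 0.0867
```

{"fn": "move_arm", "kwargs": {
  "motion": [
    {"fingers": -1,"linear": [0,0,0],"rotation": [0,0,0]},
    {"fingers": -1,"linear": [0,0,0],"rotation": [0,0,0]}
  ]
}}

```text
t: 9.05
tcp_pos: [0.461, -0.3142, 0.1515]
ee_rot: [0.703, 0.081, -0.702, 0.082]
ft_force: [0.7, 0.8, 0.5]
opening: 0.0873
```

```bash
cat >> h.py <<'E'
def overlay(c,z,yaw,f,extra=()):
    im=get_image('wrist').copy()
    y=np.radians(yaw);w=np.array([np.cos(y),np.sin(y),0]);l=np.array([-w[1],w[0],0])
    pts=[w2px('wrist',np.array([*c,z])+a*.032*w+b*.045*l) for a,b in((1,1),(1,-1),(-1,-1),(-1,1))]
    cv2.polylines(im,[np.round(pts).astype(int)],True,(255,0,0),1);cv2.imwrite(f,im[:,:,::-1]);print(np.round(pts,0).tolist())
E
python3 - <<'E'
from h import *
s=readout.read_state();print(s['tcp_pos'],s['ee_rot'])
overlay((.460,-.318),.051,-77,'pics/w4.png')
print(rel([.459,-.318,.050],yaw=np.radians(-77)))
E
```

```text
[ 0.46096302 -0.3141952   0.15152173] [ 0.70280394  0.08128147 -0.70198856  0.08168233]
[[372.0, 143.0], [367.0, 265.0], [280.0, 265.0], [277.0, 142.0]]
(array([0.2032, 0.0057, 0.0054]), array([ 0.0012, -0.0003, -0.0003]))
```

View pics/w4.png

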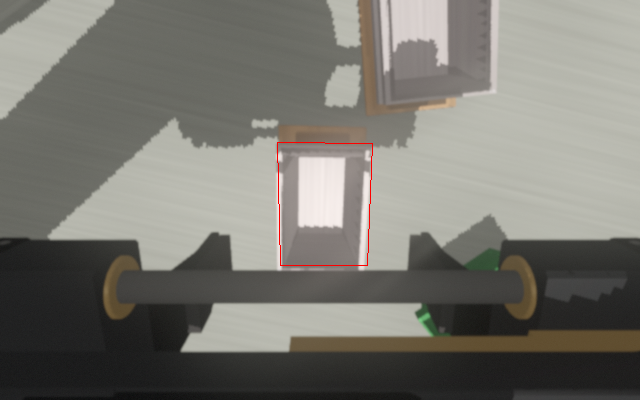

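The outline at (.460, −.318), rim .051 m fits tin a1 within a pixel or two.

{"fn": "move_arm", "kwargs": {
  "motion": [
    {"fingers": -1,"linear": [0.09,0.006,0.005],"rotation": [0.001,0,0]},
    {"fingers": -1,"linear": [0.17,0.006,0.005],"rotation": [0.001,0,0]},
    {"fingers": -1,"linear": [0.2,0.006,0.005],"rotation": [0.001,0,0]},
    {"fingers": -1,"linear": [0.2,0.006,0.005],"rotation": [0.001,0,0]},
    {"fingers": -1,"linear": [0.2,0.006,0.005],"rotation": [0.001,0,0]}
  ]
}}

```text
t: 9.6
tcp_pos: [0.4594, -0.3197, 0.0525]
ee_rot: [0.703, 0.079, -0.702, 0.08]
ft_force: [1.1, -0.2, 0.1]
opening: 0.0871
```

{"fn": "move_arm", "kwargs": {
  "motion": [
    {"fingers": -1,"linear": [0,0,0],"rotation": [0,0,0]},
    {"fingers": -1,"linear": [0,0,0],"rotation": [0,0,0]}
  ]
}}

```text
t: 9.8
tcp_pos: [0.4594, -0.3203, 0.053]
ee_rot: [0.704, 0.078, -0.702, 0.08]
ft_force: [-0.3, -0.6, 0.8]
opening: 0.087
```

{"fn": "move_arm", "kwargs": {
  "motion": [
    {"fingers": 1,"linear": [0,0,0],"rotation": [0,0,0]},
    {"fingers": 1,"linear": [0,0,0],"rotation": [0,0,0]},
    {"fingers": 1,"linear": [0,0,0],"rotation": [0,0,0]},
    {"fingers": 1,"linear": [0,0,0],"rotation": [0,0,0]},
    {"fingers": 1,"linear": [0,0,0],"rotation": [0,0,0]}
  ]
}}

```text
t: 10.3
tcp_pos: [0.4575, -0.3168, 0.051]
ee_rot: [-0.702, -0.081, 0.703, -0.078]
ft_force: [-3.2, 5.4, 7.1]
opening: 0.0637
```

{"fn": "move_arm", "kwargs": {
  "motion": [
    {"fingers": 1,"linear": [-0.01,0,0],"rotation": [0,0,0]},
    {"fingers": 1,"linear": [-0.03,0,0],"rotation": [0,0,0]},
    {"fingers": 1,"linear": [-0.07,0,0],"rotation": [0,0,0]},
    {"fingers": 1,"linear": [-0.16,0,0],"rotation": [0,0,0]},
    {"fingers": 1,"linear": [-0.26,0,0],"rotation": [0,0,0]}
  ]
}}

```text
t: 10.8
tcp_pos: [0.4567, -0.3193, 0.1813]
ee_rot: [-0.702, -0.08, 0.703, -0.079]
ft_force: [1.1, -1.5, -2.7]
opening: 0.0633
```

Run:
```python
from h import *
s=readout.read_state();print(s['tcp_pos'],s['opening'],s['ft_force'])
print(rel([.619,.10,.18],yaw=np.radians(-90)))
```

```text
[ 0.45673016 -0.31929335  0.18129987] 0.06329951596589178 [ 1.06611576 -1.52746882 -2.70110218]
(array([ 0.0028, -0.7454, -0.5029]), array([0.0714, 0.0007, 0.0004]))
```

{"fn": "move_arm", "kwargs": {
  "motion": [
    {"fingers": 1,"linear": [0,-0.075,-0.05],"rotation": [0,0,0]},
    {"fingers": 1,"linear": [0,-0.15,-0.1],"rotation": [0,0,0]},
    {"fingers": 1,"linear": [0,-0.22,-0.15],"rotation": [0,0,0]},
    {"fingers": 1,"linear": [0,-0.3,-0.2],"rotation": [0,0,0]},
    {"fingers": 1,"linear": [0,-0.37,-0.25],"rotation": [0,0,0]}
  ]
}}

```text
t: 11.3
tcp_pos: [0.5391, -0.1096, 0.1817]
ee_rot: [0.703, 0.079, -0.702, 0.08]
ft_force: [-0.1, -0.5, -2.6]
opening: 0.0642
```

{"fn": "move_arm", "kwargs": {
  "motion": [
    {"fingers": 1,"linear": [0,-0.075,-0.05],"rotation": [0.02,0,0]},
    {"fingers": 1,"linear": [0,-0.15,-0.1],"rotation": [0.05,0,0]},
    {"fingers": 1,"linear": [0,-0.22,-0.15],"rotation": [0.072,0,0]},
    {"fingers": 1,"linear": [0,-0.3,-0.2],"rotation": [0.072,0,0]},
    {"fingers": 1,"linear": [0,-0.37,-0.25],"rotation": [0.072,0,0]}
  ]
}}

```text
t: 11.8
tcp_pos: [0.6199, 0.0986, 0.1815]
ee_rot: [0.707, -0.001, -0.707, -0.0]
ft_force: [0.5, 0.1, -2.2]
opening: 0.0633
```

{"fn": "move_arm", "kwargs": {
  "motion": [
    {"fingers": 1,"linear": [0,0,0],"rotation": [0,0,0]},
    {"fingers": 1,"linear": [0,0,0],"rotation": [0,0,0]}
  ]
}}

```text
t: 12.0
tcp_pos: [0.6194, 0.0981, 0.1809]
ee_rot: [0.707, 0.0, -0.707, 0.001]
ft_force: [-0.5, -0.9, -3.2]
opening: 0.0638
```

Run:
```python
from h import *
s=readout.read_state();print(s['tcp_pos'],s['opening'],s['ft_force'])
print(rel([.619,.10,.085],yaw=np.radians(-90)))
overlay((.619,.25),.075,-90,'pics/w5.png')
```

```text
[0.61941349 0.09807948 0.18091246] 0.06382901962817111 [-0.5096114  -0.90407056 -3.1756626 ]
(array([ 0.1918, -0.0039,  0.0009]), array([ 0.0003, -0.0001, -0.0002]))
[[140.0, 140.0], [156.0, 261.0], [71.0, 261.0], [46.0, 140.0]]
```

View pics/w5.png

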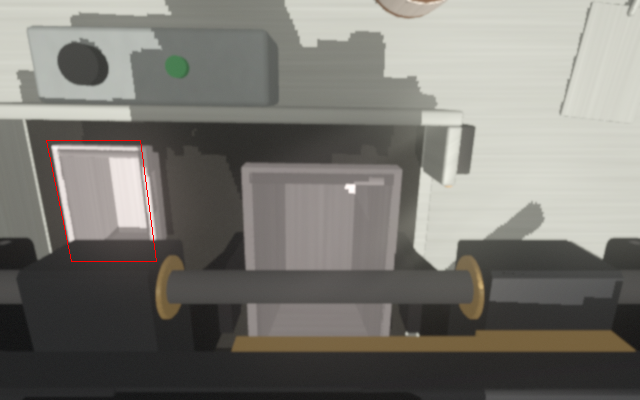

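The first tin stands at its slot on the deck; its outline matches at (46–156, 140–261). The second hangs over the right part, clear of the rail.

{"fn": "move_arm", "kwargs": {
  "motion": [
    {"fingers": 1,"linear": [0.08,-0.004,0],"rotation": [0,0,0]},
    {"fingers": 1,"linear": [0.15,-0.004,0],"rotation": [0,0,0]},
    {"fingers": 1,"linear": [0.195,-0.004,0],"rotation": [0,0,0]},
    {"fingers": 1,"linear": [0.195,-0.004,0],"rotation": [0,0,0]},
    {"fingers": 1,"linear": [0.195,-0.004,0],"rotation": [0,0,0]}
  ]
}}

```text
t: 12.55
tcp_pos: [0.6198, 0.097, 0.084]
ee_rot: [0.707, -0.002, -0.707, -0.001]
ft_force: [0.1, 0.5, -3.0]
opening: 0.0637
```

{"fn": "move_arm", "kwargs": {
  "motion": [
    {"fingers": 1,"linear": [0.006,0,0],"rotation": [0,0,0]},
    {"fingers": 1,"linear": [0.01,0,0],"rotation": [0,0,0]},
    {"fingers": 1,"linear": [0.01,0,0],"rotation": [0,0,0]}
  ]
}}

```text
t: 12.85
tcp_pos: [0.6199, 0.0988, 0.0792]
ee_rot: [0.708, -0.001, -0.707, -0.0]
ft_force: [0.1, 0.7, -2.9]
opening: 0.0638
```

{"fn": "move_arm", "kwargs": {
  "motion": [
    {"fingers": 1,"linear": [0.006,0,0],"rotation": [0,0,0]},
    {"fingers": 1,"linear": [0.008,0,0],"rotation": [0,0,0]},
    {"fingers": 1,"linear": [0.008,0,0],"rotation": [0,0,0]}
  ]
}}

```text
t: 13.15
tcp_pos: [0.6198, 0.099, 0.0753]
ee_rot: [0.708, -0.001, -0.707, -0.0]
ft_force: [-1.3, -0.5, 3.2]
opening: 0.0636
```

{"fn": "move_arm", "kwargs": {
  "motion": [
    {"fingers": -1,"linear": [0,0,0],"rotation": [0,0,0]},
    {"fingers": -1,"linear": [0,0,0],"rotation": [0,0,0]},
    {"fingers": -1,"linear": [0,0,0],"rotation": [0,0,0]},
    {"fingers": -1,"linear": [0,0,0],"rotation": [0,0,0]}
  ]
}}

```text
t: 13.55
tcp_pos: [0.6194, 0.0988, 0.0742]
ee_rot: [0.707, -0.001, -0.707, -0.0]
ft_force: [0.6, -0.3, -0.2]
opening: 0.0843
```

{"fn": "move_arm", "kwargs": {
  "motion": [
    {"fingers": -1,"linear": [-0.05,0,0],"rotation": [0,0,0]},
    {"fingers": -1,"linear": [-0.14,0,0],"rotation": [0,0,0]},
    {"fingers": -1,"linear": [-0.2,0,0],"rotation": [0,0,0]},
    {"fingers": -1,"linear": [-0.2,0,0],"rotation": [0,0,0]}
  ]
}}

```text
t: 13.95
tcp_pos: [0.6224, 0.0999, 0.1799]
ee_rot: [0.711, -0.0, -0.704, -0.001]
ft_force: [-0.1, 0.7, -0.1]
opening: 0.0871
```

{"fn": "move_arm", "kwargs": {
  "motion": [
    {"fingers": -1,"linear": [0,0.09,0.01],"rotation": [-0.02,0,0]},
    {"fingers": -1,"linear": [0,0.18,0.02],"rotation": [-0.06,0,0]},
    {"fingers": -1,"linear": [0,0.27,0.03],"rotation": [-0.1,0,0]},
    {"fingers": -1,"linear": [0,0.36,0.04],"rotation": [-0.105,0,0]},
    {"fingers": -1,"linear": [0,0.45,0.05],"rotation": [-0.105,0,0]}
  ]
}}

```text
t: 14.45
tcp_pos: [0.5932, -0.1279, 0.1737]
ee_rot: [-0.697, -0.116, 0.698, -0.116]
ft_force: [1.1, 0.1, 0.0]
opening: 0.0868
```

Run:
```python
from h import *
s=readout.read_state();print(s['tcp_pos'],s['opening'],s['q'])
print(rel([.590,-.352,.17],yaw=np.radians(-71)))
```

```text
[ 0.59319124 -0.12786107  0.17365937] 0.0868076106953101 [ 0.55496817  0.30849637 -0.46485643  1.64145473  0.14546056  1.22647581
 -1.18234759]
(array([0.0074, 0.4222, 0.1508]), array([-0.0009,  0.0002, -0.    ]))
```

{"fn": "move_arm", "kwargs": {
  "motion": [
    {"fingers": -1,"linear": [0.007,0.09,0.03],"rotation": [0,0,0]},
    {"fingers": -1,"linear": [0.007,0.18,0.06],"rotation": [0,0,0]},
    {"fingers": -1,"linear": [0.007,0.27,0.1],"rotation": [0,0,0]},
    {"fingers": -1,"linear": [0.007,0.35,0.13],"rotation": [0,0,0]},
    {"fingers": -1,"linear": [0.007,0.42,0.15],"rotation": [0,0,0]}
  ]
}}

```text
t: 14.95
tcp_pos: [0.5891, -0.3524, 0.1699]
ee_rot: [-0.697, -0.114, 0.698, -0.115]
ft_force: [0.1, 0.6, -0.5]
opening: 0.0867
```

{"fn": "move_arm", "kwargs": {
  "motion": [
    {"fingers": -1,"linear": [0,0,0],"rotation": [0,0,0]},
    {"fingers": -1,"linear": [0,0,0],"rotation": [0,0,0]},
    {"fingers": -1,"linear": [0,0,0],"rotation": [0,0,0]}
  ]
}}

```text
t: 15.25
tcp_pos: [0.5911, -0.347, 0.1704]
ee_rot: [0.698, 0.117, -0.697, 0.116]
ft_force: [0.1, 0.4, 0.8]
opening: 0.0869
```

Run:
```python
from h import *
s=readout.read_state();print(s['tcp_pos'],s['ee_rot'])
overlay((.592,-.352),.076,-71,'pics/w6.png')
print(rel([.592,-.352,.076],yaw=np.radians(-71)))
```

```text
[ 0.59114897 -0.3469575   0.1704015 ] [ 0.69752515  0.11675383 -0.69743636  0.11580039]
[[377.0, 143.0], [371.0, 268.0], [283.0, 268.0], [279.0, 143.0]]
(array([0.1895, 0.0107, 0.0024]), array([-0.0002, -0.0002,  0.0003]))
```

View pics/w6.png

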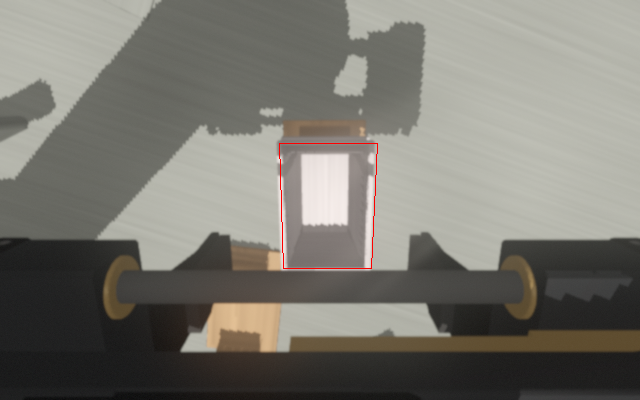

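{"fn": "move_arm", "kwargs": {
  "motion": [
    {"fingers": -1,"linear": [0.08,0.008,-0.006],"rotation": [0,0,0]},
    {"fingers": -1,"linear": [0.15,0.008,-0.006],"rotation": [0,0,0]},
    {"fingers": -1,"linear": [0.19,0.008,-0.006],"rotation": [0,0,0]},
    {"fingers": -1,"linear": [0.19,0.008,-0.006],"rotation": [0,0,0]},
    {"fingers": -1,"linear": [0.19,0.008,-0.006],"rotation": [0,0,0]}
  ]
}}

```text
t: 15.8
tcp_pos: [0.5956, -0.3506, 0.0767]
ee_rot: [0.698, 0.116, -0.697, 0.116]
ft_force: [0.5, -0.3, 1.1]
opening: 0.0869
```

{"fn": "move_arm", "kwargs": {
  "motion": [
    {"fingers": -1,"linear": [0,0,0],"rotation": [0,0,0]},
    {"fingers": -1,"linear": [0,0,0],"rotation": [0,0,0]}
  ]
}}

```text
t: 16.0
tcp_pos: [0.5962, -0.3521, 0.0783]
ee_rot: [0.699, 0.115, -0.697, 0.117]
ft_force: [-0.2, -0.1, -0.0]
opening: 0.0872
```

{"fn": "move_arm", "kwargs": {
  "motion": [
    {"fingers": 1,"linear": [0.003,0,0],"rotation": [0,0,0]},
    {"fingers": 1,"linear": [0.003,0,0],"rotation": [0,0,0]},
    {"fingers": 1,"linear": [0.003,0,0],"rotation": [0,0,0]},
    {"fingers": 1,"linear": [0.003,0,0],"rotation": [0,0,0]},
    {"fingers": 1,"linear": [0.003,0,0],"rotation": [0,0,0]}
  ]
}}

```text
t: 16.5
tcp_pos: [0.5946, -0.3509, 0.0747]
ee_rot: [-0.697, -0.116, 0.698, -0.115]
ft_force: [-2.9, 2.8, 4.0]
opening: 0.0635
```

{"fn": "move_arm", "kwargs": {
  "motion": [
    {"fingers": 1,"linear": [-0.01,0,0],"rotation": [0,0,0]},
    {"fingers": 1,"linear": [-0.03,0,0],"rotation": [0,0,0]},
    {"fingers": 1,"linear": [-0.06,0,0],"rotation": [0,0,0]},
    {"fingers": 1,"linear": [-0.12,0,0],"rotation": [0,0,0]},
    {"fingers": 1,"linear": [-0.21,0,0],"rotation": [0,0,0]}
  ]
}}

```text
t: 17.0
tcp_pos: [0.5933, -0.3516, 0.1788]
ee_rot: [-0.696, -0.116, 0.699, -0.115]
ft_force: [0.7, -0.8, -2.0]
opening: 0.0635
```

Run:
```python
from h import *
s=readout.read_state();print(s['tcp_pos'],s['opening'],s['ft_force'])
print(rel([.510,.25,.18],yaw=np.radians(-90)))
```

```text
[ 0.59332587 -0.35157739  0.17880052] 0.06349264670721941 [ 0.74551676 -0.75070505 -1.99140724]
(array([ 1.0000e-04, -1.1927e+00, -2.2980e-01]), array([0.1044, 0.0011, 0.0007]))
```

{"fn": "move_arm", "kwargs": {
  "motion": [
    {"fingers": 1,"linear": [0,-0.08,-0.015],"rotation": [0,0,0]},
    {"fingers": 1,"linear": [0,-0.17,-0.033],"rotation": [0,0,0]},
    {"fingers": 1,"linear": [0,-0.26,-0.05],"rotation": [0,0,0]},
    {"fingers": 1,"linear": [0,-0.35,-0.067],"rotation": [0,0,0]},
    {"fingers": 1,"linear": [0,-0.44,-0.085],"rotation": [0,0,0]}
  ]
}}

```text
t: 17.5
tcp_pos: [0.5642, -0.1284, 0.1811]
ee_rot: [0.698, 0.115, -0.697, 0.116]
ft_force: [1.1, 0.6, -0.8]
opening: 0.0637
```

{"fn": "move_arm", "kwargs": {
  "motion": [
    {"fingers": 1,"linear": [0,-0.08,-0.015],"rotation": [0,0,0]},
    {"fingers": 1,"linear": [0,-0.17,-0.033],"rotation": [0,0,0]},
    {"fingers": 1,"linear": [0,-0.26,-0.05],"rotation": [0,0,0]},
    {"fingers": 1,"linear": [0,-0.35,-0.067],"rotation": [0,0,0]},
    {"fingers": 1,"linear": [0,-0.44,-0.085],"rotation": [0,0,0]}
  ]
}}

```text
t: 18.0
tcp_pos: [0.5336, 0.0937, 0.1811]
ee_rot: [0.699, 0.115, -0.697, 0.116]
ft_force: [0.7, -0.2, -2.2]
opening: 0.0639
```

{"fn": "move_arm", "kwargs": {
  "motion": [
    {"fingers": 1,"linear": [0,-0.08,-0.015],"rotation": [0.03,0,0]},
    {"fingers": 1,"linear": [0,-0.17,-0.033],"rotation": [0.07,0,0]},
    {"fingers": 1,"linear": [0,-0.26,-0.05],"rotation": [0.104,0,0]},
    {"fingers": 1,"linear": [0,-0.31,-0.06],"rotation": [0.104,0,0]},
    {"fingers": 1,"linear": [0,-0.31,-0.06],"rotation": [0.104,0,0]}
  ]
}}

```text
t: 18.5
tcp_pos: [0.5103, 0.2546, 0.1811]
ee_rot: [0.708, 0.005, -0.706, 0.002]
ft_force: [0.7, 0.2, -2.9]
opening: 0.0639
```

{"fn": "move_arm", "kwargs": {
  "motion": [
    {"fingers": 1,"linear": [0,0,0],"rotation": [0,0,0]},
    {"fingers": 1,"linear": [0,0,0],"rotation": [0,0,0]}
  ]
}}

```text
t: 18.7
tcp_pos: [0.5128, 0.2469, 0.1798]
ee_rot: [0.708, -0.001, -0.707, 0.0]
ft_force: [0.2, 0.1, -2.5]
opening: 0.0635
```

Run:
```python
from h import *
s=readout.read_state();print(s['tcp_pos'],s['opening'],s['ft_force'])
print(rel([.510,.25,.083],yaw=np.radians(-90)))
overlay((.619,.25),.075,-90,'pics/w7.png')
```

```text
[0.51275684 0.24690385 0.1798305 ] 0.06350180162626737 [ 0.16070488  0.12703149 -2.48675804]
(array([ 0.1936, -0.0065,  0.0058]), array([-0.0002, -0.0005, -0.0005]))
[[366.0, -39.0], [362.0, 115.0], [266.0, 115.0], [260.0, -39.0]]
```

View pics/w7.png

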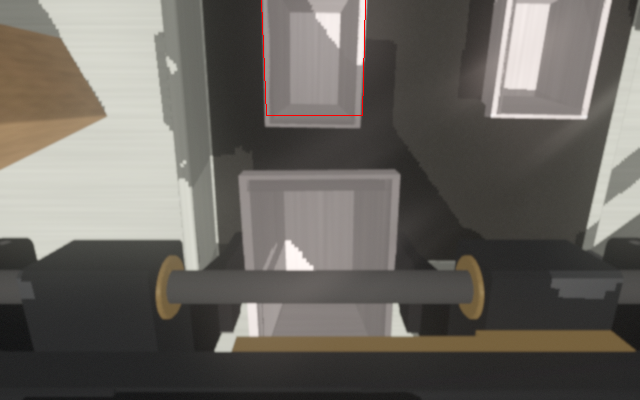

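Both placed tins are standing on the deck. The first sits about 6 mm nearer than predicted, which still leaves a gap of at least 10 mm for the third.

{"fn": "move_arm", "kwargs": {
  "motion": [
    {"fingers": 1,"linear": [0.08,-0.006,0.006],"rotation": [0,0,0]},
    {"fingers": 1,"linear": [0.15,-0.006,0.008],"rotation": [0,0,0]},
    {"fingers": 1,"linear": [0.192,-0.006,0.008],"rotation": [0,0,0]},
    {"fingers": 1,"linear": [0.192,-0.006,0.008],"rotation": [0,0,0]},
    {"fingers": 1,"linear": [0.192,-0.006,0.008],"rotation": [0,0,0]}
  ]
}}

```text
t: 19.25
tcp_pos: [0.5086, 0.2506, 0.0838]
ee_rot: [0.707, -0.0, -0.707, 0.0]
ft_force: [0.3, -0.7, -1.0]
opening: 0.0634
```

{"fn": "move_arm", "kwargs": {
  "motion": [
    {"fingers": 1,"linear": [0.006,0,0],"rotation": [0,0,0]},
    {"fingers": 1,"linear": [0.01,0,0],"rotation": [0,0,0]},
    {"fingers": 1,"linear": [0.01,0,0],"rotation": [0,0,0]}
  ]
}}

```text
t: 19.55
tcp_pos: [0.5084, 0.2514, 0.079]
ee_rot: [0.708, 0.0, -0.707, 0.001]
ft_force: [0.2, -0.2, -2.6]
opening: 0.0636
```

{"fn": "move_arm", "kwargs": {
  "motion": [
    {"fingers": 1,"linear": [0.006,0,0],"rotation": [0,0,0]},
    {"fingers": 1,"linear": [0.008,0,0],"rotation": [0,0,0]},
    {"fingers": 1,"linear": [0.008,0,0],"rotation": [0,0,0]}
  ]
}}

```text
t: 19.85
tcp_pos: [0.5078, 0.2514, 0.0741]
ee_rot: [-0.707, -0.0, 0.707, -0.001]
ft_force: [-0.1, -0.2, -1.9]
opening: 0.0637
```

{"fn": "move_arm", "kwargs": {
  "motion": [
    {"fingers": 1,"linear": [0.003,0,0],"rotation": [0,0,0]},
    {"fingers": 1,"linear": [0.006,0,0],"rotation": [0,0,0]},
    {"fingers": 1,"linear": [0.006,0,0],"rotation": [0,0,0]}
  ]
}}

```text
t: 20.15
tcp_pos: [0.508, 0.2516, 0.0738]
ee_rot: [0.707, -0.0, -0.707, 0.001]
ft_force: [-6.5, -3.0, 15.1]
opening: 0.0637
```

{"fn": "move_arm", "kwargs": {
  "motion": [
    {"fingers": -1,"linear": [0,0,0],"rotation": [0,0,0]},
    {"fingers": -1,"linear": [0,0,0],"rotation": [0,0,0]},
    {"fingers": -1,"linear": [0,0,0],"rotation": [0,0,0]},
    {"fingers": -1,"linear": [0,0,0],"rotation": [0,0,0]}
  ]
}}

```text
t: 20.55
tcp_pos: [0.5079, 0.2514, 0.0711]
ee_rot: [0.707, 0.0, -0.707, 0.001]
ft_force: [0.8, -0.5, -0.2]
opening: 0.0845
```

{"fn": "move_arm", "kwargs": {
  "motion": [
    {"fingers": -1,"linear": [-0.05,0,0],"rotation": [0,0,0]},
    {"fingers": -1,"linear": [-0.14,0,0],"rotation": [0,0,0]},
    {"fingers": -1,"linear": [-0.2,0,0],"rotation": [0,0,0]},
    {"fingers": -1,"linear": [-0.2,0,0],"rotation": [0,0,0]}
  ]
}}

```text
t: 20.95
tcp_pos: [0.5105, 0.2532, 0.1761]
ee_rot: [0.71, 0.002, -0.704, -0.0]
ft_force: [1.1, 1.1, 0.1]
opening: 0.0867
```

{"fn": "move_arm", "kwargs": {
  "motion": [
    {"fingers": -1,"linear": [0,0.09,-0.013],"rotation": [0,0,0]},
    {"fingers": -1,"linear": [0,0.18,-0.026],"rotation": [0,0,0]},
    {"fingers": -1,"linear": [0,0.27,-0.039],"rotation": [0,0,0]},
    {"fingers": -1,"linear": [0,0.36,-0.052],"rotation": [0,0,0]},
    {"fingers": -1,"linear": [0,0.45,-0.065],"rotation": [0,0,0]}
  ]
}}

```text
t: 21.45
tcp_pos: [0.5404, 0.0246, 0.1706]
ee_rot: [-0.707, -0.0, 0.707, -0.001]
ft_force: [0.6, 0.7, -0.2]
opening: 0.0871
```

{"fn": "move_arm", "kwargs": {
  "motion": [
    {"fingers": -1,"linear": [0,0.09,-0.013],"rotation": [-0.02,0,0]},
    {"fingers": -1,"linear": [0,0.18,-0.026],"rotation": [-0.06,0,0]},
    {"fingers": -1,"linear": [0,0.27,-0.039],"rotation": [-0.105,0,0]},
    {"fingers": -1,"linear": [0,0.36,-0.052],"rotation": [-0.105,0,0]},
    {"fingers": -1,"linear": [0,0.45,-0.065],"rotation": [-0.105,0,0]}
  ]
}}

```text
t: 21.95
tcp_pos: [0.5732, -0.2003, 0.1705]
ee_rot: [-0.697, -0.117, 0.698, -0.117]
ft_force: [0.1, 0.4, 0.8]
opening: 0.0871
```

Run:
```python
from h import *
s=readout.read_state();print(s['tcp_pos'],s['opening'])
print(rel([.595,-.3505,.15],yaw=np.radians(-71)))
```

```text
[ 0.57317521 -0.20031027  0.1704592 ] 0.08709350308628454
(array([0.0409, 0.2982, 0.0564]), array([-0.0001,  0.0002,  0.    ]))
```

{"fn": "move_arm", "kwargs": {
  "motion": [
    {"fingers": -1,"linear": [0.01,0.09,0.02],"rotation": [0,0,0]},
    {"fingers": -1,"linear": [0.02,0.18,0.035],"rotation": [0,0,0]},
    {"fingers": -1,"linear": [0.04,0.26,0.05],"rotation": [0,0,0]},
    {"fingers": -1,"linear": [0.04,0.298,0.056],"rotation": [0,0,0]},
    {"fingers": -1,"linear": [0.04,0.298,0.056],"rotation": [0,0,0]}
  ]
}}

```text
t: 22.45
tcp_pos: [0.5937, -0.353, 0.149]
ee_rot: [-0.697, -0.114, 0.699, -0.115]
ft_force: [-0.1, -0.0, 0.3]
opening: 0.0868
```

{"fn": "move_arm", "kwargs": {
  "motion": [
    {"fingers": -1,"linear": [0,0,0],"rotation": [0,0,0]},
    {"fingers": -1,"linear": [0,0,0],"rotation": [0,0,0]},
    {"fingers": -1,"linear": [0,0,0],"rotation": [0,0,0]}
  ]
}}

```text
t: 22.75
tcp_pos: [0.5962, -0.3463, 0.1519]
ee_rot: [0.698, 0.118, -0.697, 0.118]
ft_force: [0.4, 0.6, 0.4]
opening: 0.0866
```

Run:
```python
from h import *
s=readout.read_state();print(s['tcp_pos'],s['ee_rot'])
overlay((.5955,-.3505),.051,-71,'pics/w8.png')
print(rel([.5955,-.3505,.052],yaw=np.radians(-71)))
```

```text
[ 0.5962242  -0.34631343  0.15192882] [ 0.69754076  0.11756465 -0.69697799  0.11763129]
[[372.0, 143.0], [367.0, 265.0], [281.0, 265.0], [277.0, 143.0]]
(array([0.2   , 0.0067, 0.0038]), array([ 0.0007, -0.0002, -0.0002]))
```

View pics/w8.png

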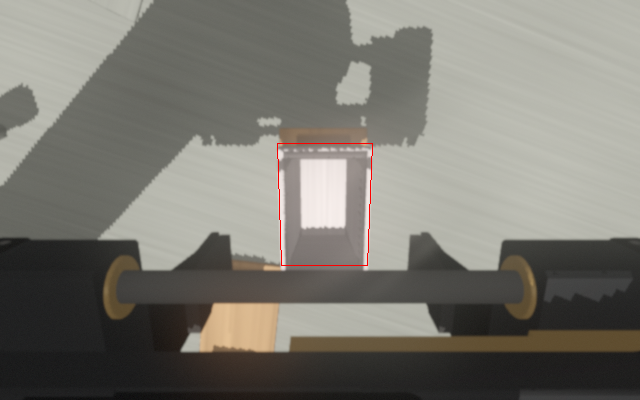

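The outline of b1 fits across the width; along its length it lies about 3 mm nearer. Descending.

{"fn": "move_arm", "kwargs": {
  "motion": [
    {"fingers": -1,"linear": [0.09,0.007,0.009],"rotation": [0.001,0,0]},
    {"fingers": -1,"linear": [0.17,0.007,0.009],"rotation": [0.001,0,0]},
    {"fingers": -1,"linear": [0.2,0.007,0.009],"rotation": [0.001,0,0]},
    {"fingers": -1,"linear": [0.2,0.007,0.009],"rotation": [0.001,0,0]},
    {"fingers": -1,"linear": [0.2,0.007,0.009],"rotation": [0.001,0,0]}
  ]
}}

```text
t: 23.3
tcp_pos: [0.5938, -0.3531, 0.0533]
ee_rot: [0.698, 0.115, -0.697, 0.116]
ft_force: [0.5, -0.1, 0.6]
opening: 0.0872
```

{"fn": "move_arm", "kwargs": {
  "motion": [
    {"fingers": -1,"linear": [0,0,0],"rotation": [0,0,0]},
    {"fingers": -1,"linear": [0,0,0],"rotation": [0,0,0]}
  ]
}}

```text
t: 23.5
tcp_pos: [0.594, -0.3539, 0.054]
ee_rot: [0.699, 0.115, -0.696, 0.117]
ft_force: [0.1, -0.4, 0.6]
opening: 0.087
```

{"fn": "move_arm", "kwargs": {
  "motion": [
    {"fingers": 1,"linear": [0.003,0,0],"rotation": [0,0,0]},
    {"fingers": 1,"linear": [0.003,0,0],"rotation": [0,0,0]},
    {"fingers": 1,"linear": [0.003,0,0],"rotation": [0,0,0]},
    {"fingers": 1,"linear": [0.003,0,0],"rotation": [0,0,0]},
    {"fingers": 1,"linear": [0.003,0,0],"rotation": [0,0,0]}
  ]
}}

```text
t: 24.0
tcp_pos: [0.5919, -0.3514, 0.05]
ee_rot: [-0.697, -0.117, 0.698, -0.115]
ft_force: [-3.0, 3.9, 4.3]
opening: 0.0633
```

{"fn": "move_arm", "kwargs": {
  "motion": [
    {"fingers": 1,"linear": [-0.01,0,0],"rotation": [0,0,0]},
    {"fingers": 1,"linear": [-0.03,0,0],"rotation": [0,0,0]},
    {"fingers": 1,"linear": [-0.07,0,0],"rotation": [0,0,0]},
    {"fingers": 1,"linear": [-0.16,0,0],"rotation": [0,0,0]},
    {"fingers": 1,"linear": [-0.26,0,0],"rotation": [0,0,0]}
  ]
}}

```text
t: 24.5
tcp_pos: [0.5913, -0.3534, 0.18]
ee_rot: [-0.697, -0.116, 0.698, -0.115]
ft_force: [1.2, -0.4, -1.6]
opening: 0.0637
```

Run:
```python
from h import *
s=readout.read_state();print(s['tcp_pos'],s['opening'],s['ft_force'])
print(rel([.508,.10,.18],yaw=np.radians(-90)))
```

```text
[ 0.59125059 -0.3534042   0.17997259] 0.0637245154948599 [ 1.20823276 -0.37371937 -1.62451204]
(array([ 0.001 , -0.9121, -0.1343]), array([0.1043, 0.0007, 0.0004]))
```

{"fn": "move_arm", "kwargs": {
  "motion": [
    {"fingers": 1,"linear": [0,-0.08,-0.012],"rotation": [0,0,0]},
    {"fingers": 1,"linear": [0,-0.16,-0.024],"rotation": [0,0,0]},
    {"fingers": 1,"linear": [0,-0.24,-0.036],"rotation": [0,0,0]},
    {"fingers": 1,"linear": [0,-0.32,-0.048],"rotation": [0,0,0]},
    {"fingers": 1,"linear": [0,-0.4,-0.06],"rotation": [0,0,0]}
  ]
}}

```text
t: 25.0
tcp_pos: [0.5562, -0.1533, 0.1807]
ee_rot: [0.698, 0.115, -0.697, 0.116]
ft_force: [1.1, 0.8, -2.6]
opening: 0.0636
```

{"fn": "move_arm", "kwargs": {
  "motion": [
    {"fingers": 1,"linear": [0,-0.09,-0.013],"rotation": [0.02,0,0]},
    {"fingers": 1,"linear": [0,-0.18,-0.026],"rotation": [0.05,0,0]},
    {"fingers": 1,"linear": [0,-0.27,-0.04],"rotation": [0.08,0,0]},
    {"fingers": 1,"linear": [0,-0.36,-0.053],"rotation": [0.104,0,0]},
    {"fingers": 1,"linear": [0,-0.45,-0.066],"rotation": [0.104,0,0]}
  ]
}}

```text
t: 25.5
tcp_pos: [0.515, 0.0707, 0.1808]
ee_rot: [0.708, -0.001, -0.706, 0.0]
ft_force: [1.3, -0.0, -2.8]
opening: 0.0636
```

{"fn": "move_arm", "kwargs": {
  "motion": [
    {"fingers": 1,"linear": [0,0,0],"rotation": [0,0,0]},
    {"fingers": 1,"linear": [0,0,0],"rotation": [0,0,0]}
  ]
}}

```text
t: 25.7
tcp_pos: [0.5152, 0.0705, 0.1807]
ee_rot: [0.708, 0.001, -0.706, 0.002]
ft_force: [0.2, -0.0, -2.5]
opening: 0.0635
```

Run:
```python
from h import *
s=readout.read_state();print(s['tcp_pos'],s['opening'],s['ft_force'])
print(rel([.508,.10,.081],yaw=np.radians(-90)))
```

```text
[0.51523498 0.07045964 0.18068327] 0.06349798264062798 [ 0.22215206 -0.02336916 -2.49170118]
(array([ 0.1993, -0.0594,  0.0146]), array([ 0.0016, -0.0007, -0.0004]))
```

{"fn": "move_arm", "kwargs": {
  "motion": [
    {"fingers": 1,"linear": [0,-0.059,0.015],"rotation": [0.001,0,0]},
    {"fingers": 1,"linear": [0.08,-0.059,0.015],"rotation": [0.001,0,0]},
    {"fingers": 1,"linear": [0.16,-0.059,0.015],"rotation": [0.001,0,0]},
    {"fingers": 1,"linear": [0.2,-0.059,0.015],"rotation": [0.001,0,0]},
    {"fingers": 1,"linear": [0.2,-0.059,0.015],"rotation": [0.001,0,0]}
  ]
}}

```text
t: 26.2
tcp_pos: [0.5055, 0.0962, 0.0768]
ee_rot: [-0.705, 0.002, 0.709, 0.001]
ft_force: [-0.9, -0.6, -2.7]
opening: 0.0632
```

{"fn": "move_arm", "kwargs": {
  "motion": [
    {"fingers": 1,"linear": [0.006,0,0],"rotation": [0,0,0]},
    {"fingers": 1,"linear": [0.01,0,0],"rotation": [0,0,0]},
    {"fingers": 1,"linear": [0.01,0,0],"rotation": [0,0,0]}
  ]
}}

```text
t: 26.5
tcp_pos: [0.5087, 0.0986, 0.076]
ee_rot: [0.708, -0.001, -0.706, -0.001]
ft_force: [-0.5, -0.4, -2.0]
opening: 0.0637
```

{"fn": "move_arm", "kwargs": {
  "motion": [
    {"fingers": 1,"linear": [0.004,0,0],"rotation": [0,0,0]},
    {"fingers": 1,"linear": [0.006,0,0],"rotation": [0,0,0]},
    {"fingers": 1,"linear": [0.006,0,0],"rotation": [0,0,0]}
  ]
}}

```text
t: 26.8
tcp_pos: [0.5088, 0.0989, 0.0741]
ee_rot: [0.708, -0.001, -0.706, -0.0]
ft_force: [-2.7, -0.6, 7.8]
opening: 0.0636
```

{"fn": "move_arm", "kwargs": {
  "motion": [
    {"fingers": -1,"linear": [0,0,0],"rotation": [0,0,0]},
    {"fingers": -1,"linear": [0,0,0],"rotation": [0,0,0]},
    {"fingers": -1,"linear": [0,0,0],"rotation": [0,0,0]},
    {"fingers": -1,"linear": [0,0,0],"rotation": [0,0,0]}
  ]
}}

```text
t: 27.2
tcp_pos: [0.5076, 0.0989, 0.0719]
ee_rot: [0.707, -0.001, -0.707, -0.0]
ft_force: [0.8, -0.9, -0.3]
opening: 0.0844
```

{"fn": "move_arm", "kwargs": {
  "motion": [
    {"fingers": -1,"linear": [-0.05,0,0],"rotation": [0,0,0]},
    {"fingers": -1,"linear": [-0.14,0,0],"rotation": [0,0,0]},
    {"fingers": -1,"linear": [-0.2,0,0],"rotation": [0,0,0]},
    {"fingers": -1,"linear": [-0.2,0,0],"rotation": [0,0,0]}
  ]
}}

```text
t: 27.6
tcp_pos: [0.5105, 0.0997, 0.1765]
ee_rot: [0.71, -0.001, -0.704, -0.001]
ft_force: [-0.4, 0.4, 1.6]
opening: 0.0873
```

{"fn": "move_arm", "kwargs": {
  "motion": [
    {"fingers": 1,"linear": [0,0.09,-0.01],"rotation": [0,0,0]},
    {"fingers": 1,"linear": [0,0.18,-0.02],"rotation": [0,0,0]},
    {"fingers": 1,"linear": [0,0.27,-0.03],"rotation": [0,0,0]},
    {"fingers": 1,"linear": [0,0.36,-0.04],"rotation": [0,0,0]},
    {"fingers": 1,"linear": [0,0.45,-0.06],"rotation": [0,0,0]}
  ]
}}

```text
t: 28.1
tcp_pos: [0.5363, -0.128, 0.171]
ee_rot: [-0.707, 0.001, 0.708, 0.0]
ft_force: [1.0, -0.2, 0.4]
opening: 0.0548
```

{"fn": "move_arm", "kwargs": {
  "motion": [
    {"fingers": 1,"linear": [0,0.09,0],"rotation": [0,0,0]},
    {"fingers": 1,"linear": [0,0.15,0],"rotation": [0,0,0]},
    {"fingers": 1,"linear": [0,0.15,0],"rotation": [0,0,0]},
    {"fingers": 1,"linear": [0,0.15,0],"rotation": [0,0,0]}
  ]
}}

```text
t: 28.5
tcp_pos: [0.5364, -0.2014, 0.1707]
ee_rot: [-0.707, 0.001, 0.708, 0.001]
ft_force: [-0.1, -0.0, 0.1]
opening: 0.0233
```

Run:
```python
from h import *
s=readout.read_state();print(s['tcp_pos'],s['opening'],s['q'])
im=get_image('top');b=get_image('scene')
tp=[spot_point('top',n) for n in('door_push','door_hinge')];sp=[spot_point('scene',n) for n in('door_push','door_hinge')]
for a,c in zip(tp,sp):
    if a and c: print(a[0]['position'],a[0]['p'],c[0]['position'],c[0]['p'],tri(a[0]['position'],c[0]['position']))
cv2.imwrite('pics/d1.png',np.hstack([cv2.resize(im[120:270,200:400],(400,300)),cv2.resize(b[100:280,210:450],(400,300))])[:,:,::-1])
```

```text
[ 0.53639968 -0.20140637  0.17071097] 0.023317617056971166 [ 0.66012367  0.23184596 -0.39629604  1.72977624  0.09468916  1.20047797
 -1.33517707]
[352.0, 195.7] 0.57 [299.4, 241.2] 0.77 (array([ 0.54337688, -0.09776253,  0.05398985]), np.float64(0.001554064442447116))
```

View pics/d1.png

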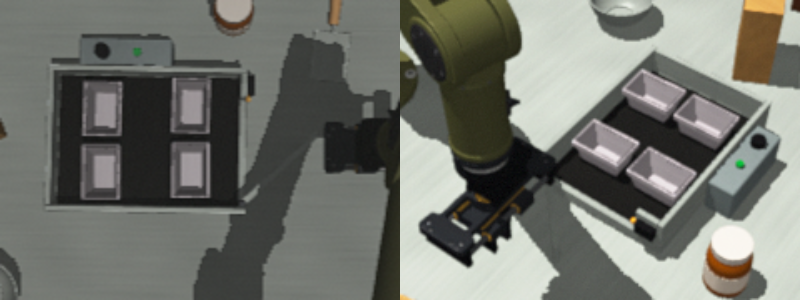

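All four tins stand upright on the deck in a 2×2 grid, none nested, and both cradles are empty of tins in hand. The door is open at about 45°, with its push point at (.543, −.098, .054).

{"fn": "move_arm", "kwargs": {
  "motion": [
    {"fingers": 1,"linear": [0.08,0,-0.018],"rotation": [0,0,0]},
    {"fingers": 1,"linear": [0.16,-0.03,-0.018],"rotation": [0,0,0]},
    {"fingers": 1,"linear": [0.218,-0.06,-0.018],"rotation": [0,0,0]},
    {"fingers": 1,"linear": [0.218,-0.06,-0.018],"rotation": [0,0,0]},
    {"fingers": 1,"linear": [0.218,-0.06,-0.018],"rotation": [0,0,0]}
  ]
}}

```text
t: 29.3
tcp_pos: [0.5465, -0.171, 0.0635]
ee_rot: [0.707, -0.0, -0.707, 0.0]
ft_force: [0.3, 0.8, 0.9]
opening: 0.0004
```

{"fn": "move_arm", "kwargs": {
  "motion": [
    {"fingers": 1,"linear": [0,-0.04,-0.01],"rotation": [0,0,0]},
    {"fingers": 1,"linear": [0,-0.08,-0.02],"rotation": [0,0,0]},
    {"fingers": 1,"linear": [0,-0.12,-0.035],"rotation": [0,0,0]},
    {"fingers": 1,"linear": [0,-0.16,-0.05],"rotation": [0,0,0]}
  ]
}}

```text
t: 29.7
tcp_pos: [0.5737, -0.0928, 0.0662]
ee_rot: [0.709, -0.002, -0.705, -0.0]
ft_force: [0.4, -1.2, 0.1]
opening: 0.0006
```

{"fn": "move_arm", "kwargs": {
  "motion": [
    {"fingers": 1,"linear": [0,-0.03,-0.01],"rotation": [0,0,0]},
    {"fingers": 1,"linear": [0,-0.06,-0.02],"rotation": [0,0,0]},
    {"fingers": 1,"linear": [0,-0.08,-0.025],"rotation": [0,0,0]},
    {"fingers": 1,"linear": [0,-0.08,-0.025],"rotation": [0,0,0]}
  ]
}}

```text
t: 30.1
tcp_pos: [0.5844, -0.0494, 0.0634]
ee_rot: [0.707, 0.0, -0.707, 0.0]
ft_force: [-0.5, -0.1, 0.8]
opening: 0.0002
```

Run:
```python
from h import *
s=readout.read_state();print(s['tcp_pos'],s['opening'],s['ft_force'])
im=get_image('wrist')
p=spot_point('scene','door_push') if get_image('scene') is not None else 0
q=spot_point('top','door_push') if get_image('top') is not None else 0
if p and q: print(p[0],q[0],tri(q[0]['position'],p[0]['position']))
```

```text
[ 0.58436156 -0.04938883  0.06338966] 0.00022924045062715448 [-0.49773813 -0.07919403  0.8269655 ]
{'position': [325.9, 233.0], 'p': 0.54} {'position': [253.6, 177.8], 'p': 0.36} (array([ 0.55319037,  0.18644139, -0.15387397]), np.float64(0.1566866337061828))
```

{"fn": "move_arm", "kwargs": {
  "motion": [
    {"fingers": 1,"linear": [0,-0.02,-0.005],"rotation": [0,0,0]},
    {"fingers": 1,"linear": [0,-0.035,-0.005],"rotation": [0,0,0]},
    {"fingers": 1,"linear": [0,-0.05,-0.005],"rotation": [0,0,0]},
    {"fingers": 1,"linear": [0,-0.05,-0.005],"rotation": [0,0,0]}
  ]
}}

```text
t: 30.75
tcp_pos: [0.5863, -0.0239, 0.063]
ee_rot: [0.707, 0.001, -0.707, 0.0]
ft_force: [0.5, 0.8, -0.4]
opening: 0.0004
```

{"fn": "move_arm", "kwargs": {
  "motion": [
    {"fingers": 1,"linear": [0,-0.006,0],"rotation": [0,0,0]},
    {"fingers": 1,"linear": [0,-0.012,0],"rotation": [0,0,0]}
  ]
}}

```text
t: 30.95
tcp_pos: [0.5864, -0.0205, 0.0629]
ee_rot: [0.707, -0.001, -0.707, -0.0]
ft_force: [1.1, -0.7, 0.7]
opening: 0.0006
```

{"fn": "move_arm", "kwargs": {
  "motion": [
    {"fingers": 1,"linear": [0,-0.006,0],"rotation": [0,0,0]},
    {"fingers": 1,"linear": [0,-0.012,0],"rotation": [0,0,0]},
    {"fingers": 1,"linear": [0,-0.012,0],"rotation": [0,0,0]}
  ]
}}

```text
t: 31.25
tcp_pos: [0.5866, -0.0185, 0.0629]
ee_rot: [0.707, -0.003, -0.707, 0.0]
ft_force: [0.1, -7.3, -0.6]
opening: 0.0009
```

Run:
```python
from h import *
s=readout.read_state();print(s['tcp_pos'],s['ft_force'])
im=get_image('wrist');b=get_image('scene')
cv2.imwrite('pics/d2.png',np.hstack([cv2.resize(im,(480,300)),cv2.resize(b[140:290,250:410],(320,300))])[:,:,::-1])
```

```text
[ 0.58655075 -0.01847279  0.06290639] [ 0.05074411 -7.28794795 -0.55045835]
```

View pics/d2.png

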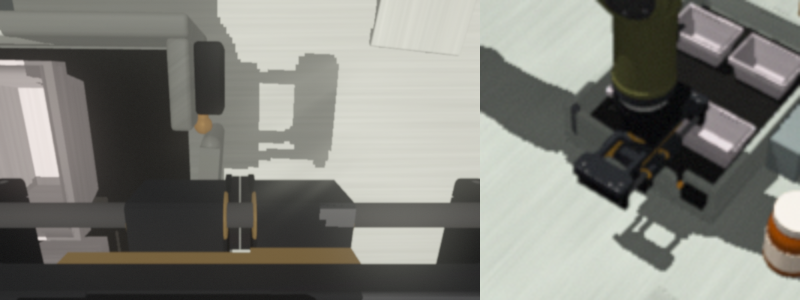

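The door is riding on the orange ball catch at (205,123), still slightly proud of the post, with 7 N on the fingers. I'll push on.

{"fn": "move_arm", "kwargs": {
  "motion": [
    {"fingers": 1,"linear": [0,-0.006,0],"rotation": [0,0,0]},
    {"fingers": 1,"linear": [0,-0.008,0],"rotation": [0,0,0]},
    {"fingers": 1,"linear": [0,-0.008,0],"rotation": [0,0,0]}
  ]
}}

```text
t: 31.65
tcp_pos: [0.5866, -0.018, 0.0629]
ee_rot: [0.707, -0.006, -0.707, 0.001]
ft_force: [1.3, -12.7, 0.2]
opening: 0.0006
```

{"fn": "move_arm", "kwargs": {
  "motion": [
    {"fingers": 1,"linear": [0,-0.004,0],"rotation": [0,0,0]},
    {"fingers": 1,"linear": [0,-0.008,0],"rotation": [0,0,0]},
    {"fingers": 1,"linear": [0,-0.008,0],"rotation": [0,0,0]}
  ]
}}

```text
t: 31.95
tcp_pos: [0.5871, -0.0122, 0.063]
ee_rot: [0.708, -0.005, -0.707, -0.0]
ft_force: [1.6, -4.7, -0.9]
opening: 0.0001
```

{"fn": "move_arm", "kwargs": {
  "motion": [
    {"fingers": 1,"linear": [0,-0.006,0],"rotation": [0,0,0]},
    {"fingers": 1,"linear": [0,-0.01,0],"rotation": [0,0,0]},
    {"fingers": 1,"linear": [0,-0.01,0],"rotation": [0,0,0]}
  ]
}}

```text
t: 32.25
tcp_pos: [0.587, -0.0078, 0.063]
ee_rot: [0.707, -0.005, -0.707, 0.001]
ft_force: [1.4, -13.1, 0.1]
opening: 0.0005
```

{"fn": "move_arm", "kwargs": {
  "motion": [
    {"fingers": 1,"linear": [0,-0.006,0],"rotation": [0,0,0]},
    {"fingers": 1,"linear": [0,-0.008,0],"rotation": [0,0,0]},
    {"fingers": 1,"linear": [0,-0.008,0],"rotation": [0,0,0]}
  ]
}}

```text
t: 32.55
tcp_pos: [0.587, -0.0077, 0.063]
ee_rot: [0.707, -0.007, -0.707, 0.001]
ft_force: [1.0, -16.9, 0.9]
opening: 0.0004
```

{"fn": "move_arm", "kwargs": {
  "motion": [
    {"fingers": 1,"linear": [0,-0.008,0],"rotation": [0,0,0]},
    {"fingers": 1,"linear": [0,-0.012,0],"rotation": [0,0,0]},
    {"fingers": 1,"linear": [0,-0.012,0],"rotation": [0,0,0]}
  ]
}}

```text
t: 32.85
tcp_pos: [0.587, -0.0075, 0.0631]
ee_rot: [-0.707, 0.011, 0.707, -0.003]
ft_force: [-0.1, -28.0, 2.5]
opening: 0.0006
```

{"fn": "move_arm", "kwargs": {
  "motion": [
    {"fingers": 1,"linear": [0,0.06,0],"rotation": [0,0,0]},
    {"fingers": 1,"linear": [0,0.14,0],"rotation": [0,0,0]},
    {"fingers": 1,"linear": [-0.08,0.2,0],"rotation": [0,0,0]},
    {"fingers": 1,"linear": [-0.17,0.24,0],"rotation": [0,0,0]},
    {"fingers": 1,"linear": [-0.22,0.3,0],"rotation": [0,0,0]}
  ]
}}

```text
t: 33.35
tcp_pos: [0.5878, -0.1399, 0.1768]
ee_rot: [0.709, 0.0, -0.705, 0.0]
ft_force: [1.1, 0.3, 0.7]
opening: 0.0005
```

{"fn": "move_arm", "kwargs": {
  "motion": [
    {"fingers": 1,"linear": [0,0,0],"rotation": [0,0,0]},
    {"fingers": 1,"linear": [0,0,0],"rotation": [0,0,0]}
  ]
}}

```text
t: 33.55
tcp_pos: [0.5862, -0.1412, 0.1733]
ee_rot: [0.707, -0.001, -0.707, -0.001]
ft_force: [-1.2, 0.2, -0.1]
opening: 0.0003
```

Run:
```python
from h import *
s=readout.read_state();print(s['tcp_pos'],s['ft_force'])
im=get_image('wrist');b=get_image('scene');t=get_image('top')
cv2.imwrite('pics/d3.png',np.vstack([np.hstack([cv2.resize(im,(480,300)),cv2.resize(b[140:290,250:410],(320,300))]),np.hstack([cv2.resize(t[130:235,200:350],(400,280),interpolation=cv2.INTER_CUBIC),cv2.resize(t,(400,280))])])[:,:,::-1])
```

```text
[ 0.58623875 -0.14118476  0.17332626] [-1.21823176  0.24530464 -0.08241767]
```

View pics/d3.png

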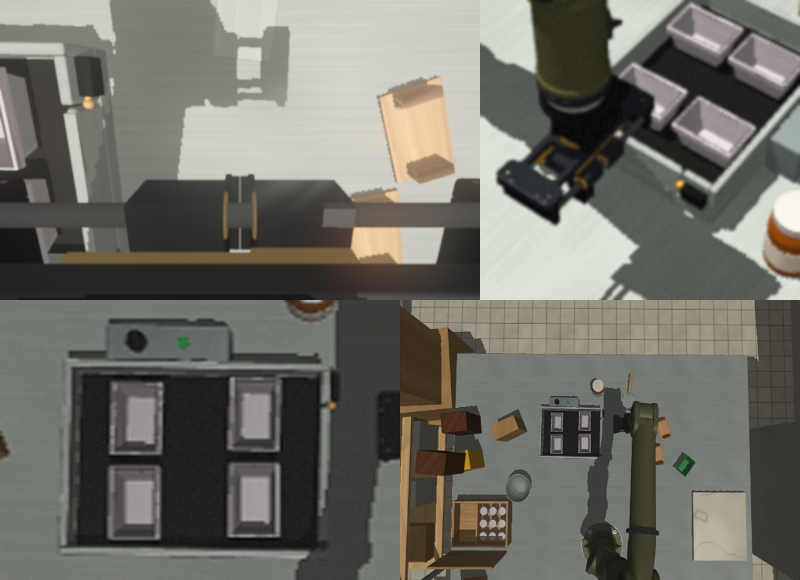

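The door is flush with the rail on its catch, four tins stand upright on the deck, both cradles are empty, and no loose tin is left on the bench. Handing in.

```bash
python3 -c "
from workcell import r
print(r.sign_off())"
```

```text
the job is handed in; nothing more can be done
None
```

I found four loaf tins, two in each stack, with no third tin on stack A and no loose one on the bench. All four now stand upright on the deck in a spaced 2×2 grid, none inside another. After that I pushed the door shut and handed the job in at about 34 s.

- **Door:** it gave about 13 N of resistance on the ball catch, then moved freely, then met a hard stop, where I pressed it to 28 N. I then backed off.
- **Final pictures:** the door is flush with the rail, all four tins are on the deck and both cradles are empty. The arm is clear of everything.
- **Bystanders:** I did not touch the jar, bowl, spatula, carton or green look-alike. I did not measure whether they had moved.
- **Checks that disagreed:**
  - One placed tin showed about 6 mm off its predicted spot, still well inside the rail.
  - The last trained-network reading of the door push point was wrong because the gripper hid it, so I ignored it and relied on the force and the pictures.

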